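Load the shaker with stacked sample trays and clip the cover on

TASK

Stack all the orange sample trays that are there, in any order, on the platform of the white shaker, each with its four corner pins fully home in the sockets below. Then put the blue cover on top the same way, pins home in the top tray with its red clips still up, and finally push all four red corner clips of the cover down until they are home. Do not knock over the amber jar.

Things in the scene. Friction and masses are not known exactly. Their poses are not given: they have to be found in the camera images.
- tray1: orange tray, blue vial caps, 130 (x) by 100 (y) mm, 0.14-0.28 kg; any tray may be absent. Origin: centre of its floor's underside, z up. Four round-ended pins, 10 mm thick, 9 mm long, under the corners at x +-54, y +-39 mm: on the bench the origin is 9 mm up. 22 mm square corner posts rise to z = 44 mm; in their tops, above the pins, square sockets 13 mm wide, 8 mm deep.
- tray2: as tray1, green caps. Every tray has a white carrying spine, 14 mm thick (y), 104 mm long, along x through its middle from the 4 mm floor up to z = 41 mm: pinch it across y at x = 0, TCP at z = 31 mm, fingertips 12 mm above the underside. Vials, 40 mm tall, fixed in it, stand at x +-32, y +-25 mm.
- tray3: as tray1, yellow caps. The rims of every tray are 8 mm high along the sides and 26 mm at the ends. Pins home rest on the bottoms of the sockets below, the underside 1 mm above their rims; each tray adds 45 mm to the stack.
- tray4: as tray1, red caps. Any tray may be turned end for end; all fit on one another and on the shaker.
- cover: blue plate, 130 (x) by 100 (y) by 10 mm, 0.19-0.29 kg. Origin: centre of its underside, z up. Pins below like a tray's (x +-54, y +-39 mm, 9 mm long): on the bench the origin is 9 mm up. White handle bar on top, 14 mm thick (y), 70 mm long (x), from z = 10 to 40 mm: pinch it across y, TCP at z = 31 mm. A red round clip, 19 mm across, above each pin. It may be turned end for end.
- dock (a point): middle of the platform of the shaker (fixed white box, 160 by 150 mm), 56 mm above the bench, 1 mm above the rims of its four dark sockets, at x +-54, y +-39 mm, 13 mm square, 8 mm deep, for a tray's pins. x, y as a seated tray's, z up. The first seated tray's origin is here, each next one 45 mm higher; the cover's is 45 mm above the last tray's.
- clip1 (a joint): travel (m) of the cover's red clip above its corner at x -54, y -39 mm: 0 = up, its top at z = 19 mm of the cover, 9 mm proud; 0.007 = pushed fully home, top at z = 12 mm. About 7 N pushes it down and it stays where it is left.
- clip2 (a joint): travel (m) of the cover's red clip above its corner at x -54, y +39 mm: 0 = up, its top at z = 19 mm of the cover, 9 mm proud; 0.007 = pushed fully home, top at z = 12 mm. About 7 N pushes it down and it stays where it is left.
- clip3 (a joint): travel (m) of the cover's red clip above its corner at x +54, y -39 mm: 0 = up, its top at z = 19 mm of the cover, 9 mm proud; 0.007 = pushed fully home, top at z = 12 mm. About 7 N pushes it down and it stays where it is left.
- clip4 (a joint): travel (m) of the cover's red clip above its corner at x +54, y +39 mm: 0 = up, its top at z = 19 mm of the cover, 9 mm proud; 0.007 = pushed fully home, top at z = 12 mm. About 7 N pushes it down and it stays where it is left.
- reagent: squat amber reagent jar with a white cap, 84 mm across, 75 mm tall, 0.9 kg, standing among the trays; origin at its foot, z up. A bystander: leave it standing.
Not all that is in view belongs to the job. Leave any pink or turquoise look-alike of the tray1 alone.

How it is judged:
By the outcome, as a careful person would: the job done as asked, in the order asked, and still so for the second after the job is handed in, with the robot touching nothing.
Of tray1, tray2, tray3, tray4 only 3 to 4 are there at a start; the rules pass over those that are not, and their reading is None.
At some moment in a run one of tray1, tray2, tray3, tray4, cover may be knocked a few centimetres aside while the robot is not near it.
Once in a run the grip may slacken for a moment while it holds something.
It also fails if it takes over 208 s, if anything falls off the work surface, if the arm or the gripper's body presses on something with over 40 N, if the wrist force passes 120 N, or if a joint passes its speed limit or range.

ROBOT

A 6-joint arm with a two-finger parallel gripper is mounted at the origin on the work surface. World frame = base frame: x ahead of the robot, y to its left, z up, the work surface at z = 0. Lengths are in m, angles in rad, forces in N, time in s.
With the tool pointing down it reaches from about 0.35 to 0.925 m from the base axis. Payload 6.4 kg.
Tool frame: the origin (TCP) lies between the finger pads, 19 mm behind the fingertips; this is the grasp point; z points along the fingers, y is the line along which they close (so a half turn about z gives the same grasp; the last joint's range is limited). The gripper opens to 94 mm and grips with 3 to 60 N. Pads are 16 mm wide; open, the fingers measure 119 mm over their backs; the gripper's body (75 mm by 177 mm) begins 78 mm behind the grasp point.
Start: joints at [1.094, 0.245, 1.558, -0, 1.339, -0.174], TCP at [0.194, 0.62, 0.224] pointing down, gripper open.
Joint ranges: [-3.13, 3.13], [-1.02, 2.26], [0.13, 2.54], [-0.95, 4.09], [0.21, 2.88], [-2.74, 2.74]. Speed limits (rad/s): [2.57, 2.57, 3.14, 3.14, 3.14, 3.14].

INTERFACE

Orientations are given as a unit quaternion [x, y, z, w].
In Python, from rig import telemetry, imaging, hand_in gives the robot as it stands.
- The arm moves only by the tool servo_tool, never from a script. Its argument "targets" is a list of rows, each an object with "translation": the shift along the world's x, y, z each as a share of 150 mm, from -1 to 1, a list of three; "turn": the turn about the world's z as a share of 45 degrees, from -1 to 1; "grip": the closure, from 0 (fully open) to 1 (shut). In form: [{"translation": [dx, dy, dz], "turn": turn, "grip": grip}, ...]. A call has 1 to 10 rows; each row is the pose to reach, as a shift and turn from the pose commanded when the call began; what a row does not reach only later rows make up. A row lasts 1/12 s, in which the tool goes at most 41.7 mm and 7.16 degrees, less where a joint would pass 70% of its speed; a pose out of reach is approached as far as the arm can. A call with a number of a shift or a turn outside -1 to 1 is refused whole. A call with a gripper value outside its range is refused whole. The fingers move at their own pace and stop on an object; the grip force is fixed at half the most. Time passes only in rows, so rows that repeat a pose let the fingers close. It gives the time, the measured TCP pose, the force, the opening and the grip force at its end, in the units of the state.
- telemetry.read_state(): the state, without advancing time (a new reading comes with each control period).
- imaging.get_image(name): name is "side" or "top"; returns (picture, depth): 480x640x3 uint8, blue, green, red; 480x640 float32, m along the optical axis (not along the pixel's ray), 0 where there is no reading.
- imaging.camera_params(name): a dict with "vertical_fov" (degrees; the focal length in pixels is half the picture's height over the tangent of half this angle, whatever the lens; pixels are square), "cx", "cy" (the principal point, pixels), "R" (3x3) and "t" (3): a world point X has camera coordinates R X + t. Camera axes: x right, y down, z forward; pixel columns grow to the right and rows downward; lengths in m; the calibration is good to about 2 mm. A picture is of the moment at which its call begins. camera_params takes no time and is no camera call.
- hand_in(): hands the job in; it is judged then, once.
The state is a dict: "clock": time; "qpos": joint angles; "joint_velocities": joint speeds; "joint_efforts": joint torques, N m; "ee_pos": TCP position; "tool_rot": TCP orientation; "wrist_force": force on the tool from outside, world axes, zero at the start; "moment": the same for the moment, N m; "width": opening from 0.0 (shut) to 1.0 (fully open); "grip_force": force on a finger pad.
Only numpy, scipy, OpenCV 4.12 (cv2) and the standard library are available. Lean on these libraries where they do the work, as an engineer would, in place of code of your own. Each camera call takes 0.05 s, during which the arm holds its last target. There are 200 camera calls.

## Working session

There is one attempt and no reset: what is moved stays moved. The work goes in short steps, Python scripts to look and compute and a tool call to move; the robot and the scene stay as the last step left them, time stands still between calls to the robot, and variables do not carry over. Pictures are saved under pics/ and viewed, at most 14 in all, crops included, and the job is handed in when it is done.

Besides the shell and the picture viewer there is one more tool, called by a JSON object that holds its "method" and its "body". servo_tool: Moves the arm, as the interface text tells. Its arguments: {"type":"object","properties":{"targets":{"type":"array"}},"required":["targets"]}

```bash
ls; mkdir -p pics
cat > h.py <<'E'
import numpy as np, cv2
from rig import telemetry, imaging
def cam(n):
    p=imaging.camera_params(n); f=240/np.tan(np.radians(p["vertical_fov"])/2)
    return f,p["cx"],p["cy"],np.array(p["R"]),np.array(p["t"])
def world(n,d):
    f,cx,cy,R,t=cam(n); v,u=np.mgrid[0:480,0:640]
    C=np.stack([(u-cx)/f*d,(v-cy)/f*d,d],-1); return (C-t)@R
def proj(n,X):
    f,cx,cy,R,t=cam(n); c=np.atleast_2d(X)@R.T+t
    return np.c_[c[:,0]/c[:,2]*f+cx,c[:,1]/c[:,2]*f+cy]
E
python3 - <<'E'
from h import *
for n in("top","side"):
    i,d=imaging.get_image(n); cv2.imwrite(f"pics/{n}0.png",i); np.save(f"{n}0.npy",d); print(imaging.camera_params(n),(d==0).mean())
print(telemetry.read_state())
E
```

```text
pics
{'vertical_fov': 52.939307308100396, 'cx': 305.72510755431404, 'cy': 241.76387671127415, 'R': array([[-0.01331469, -0.99948523, -0.0291891 ],
       [-0.98664236,  0.01787228, -0.16191799],
       [ 0.16235632,  0.02664331, -0.98637242]]), 't': array([0.12138019, 0.46556505, 1.20659629])} 0.004225260416666667
{'vertical_fov': 49.46633222853615, 'cx': 319.65232902527225, 'cy': 235.2522243037881, 'R': array([[ 0.78425159, -0.6201169 ,  0.02011159],
       [-0.28601086, -0.39009848, -0.87522624],
       [ 0.55058808,  0.68064543, -0.48329552]]), 't': array([-0.28574128,  0.20965238,  1.18797147])} 0.0038736979166666668
{'clock': 0.1, 'qpos': array([ 1.09388253e+00,  2.45721603e-01,  1.55888573e+00, -5.92189110e-05,
        1.33867487e+00, -1.74112614e-01]), 'joint_velocities': array([-3.84267053e-05, -1.88115838e-03, -1.59518099e-03,  2.25757637e-03,
        1.22975967e-03,  9.55834840e-05]), 'joint_efforts': array([-2.24962846e-04, -4.16916883e+01, -3.15524232e+01,  6.86131208e-02,
        3.10107996e-02, -5.95911501e-05]), 'ee_pos': array([0.19360846, 0.61996788, 0.22327342]), 'tool_rot': array([ 1.50816038e-01,  9.88561484e-01, -8.09627821e-04, -2.42858719e-04]), 'wrist_force': array([-0.13157354, -0.10523669, -0.50349975]), 'moment': array([0.03776702, 0.01740914, 0.01622775]), 'grip_force': 0.0, 'width': 1.0010072890062942}
```

View pics/top0.png

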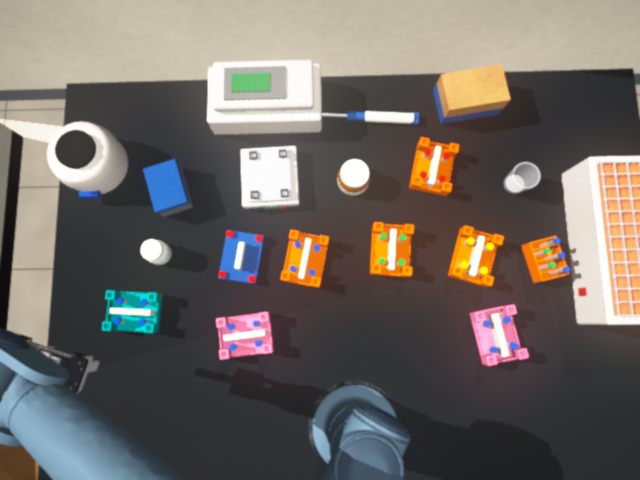

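View pics/side0.png

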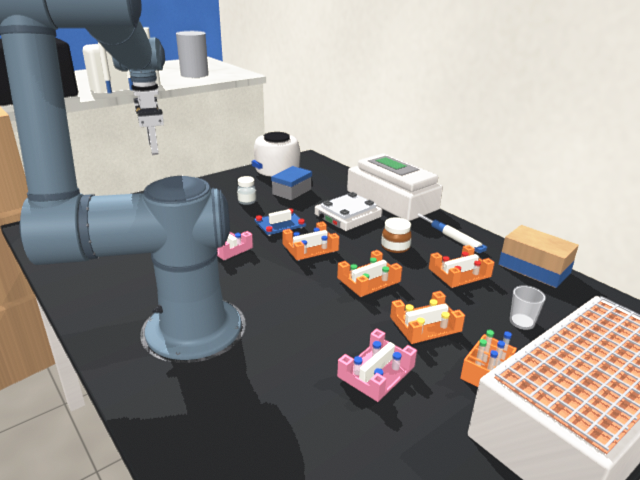

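Top view: orange trays are at blue (305,258), green (391,249), yellow (476,256) and red (434,166), so all four are there. The cover is at (242,257), the shaker at (269,177) and the jar at (354,176). The possible mix-ups are the orange vial rack (547,260, no spine, mixed caps), the pink trays (245,335) and (498,335), the turquoise tray (131,311) and the blue box (167,187).

```bash
cat >> h.py <<'E'
def grab(n): 
    i,d=imaging.get_image(n); return i,d,world(n,d)
def rect(P):
    (c,(w,h),a)=cv2.minAreaRect(P.astype(np.float32)); 
    if w<h: a+=90;w,h=h,w
    return np.array(c),w,h,(a+90)%180-90
def orange(i):
    h=cv2.cvtColor(i,cv2.COLOR_BGR2HSV); return (h[...,0]>4)&(h[...,0]<19)&(h[...,1]>150)&(h[...,2]>90)
def blue(i):
    h=cv2.cvtColor(i,cv2.COLOR_BGR2HSV); return (h[...,0]>100)&(h[...,0]<125)&(h[...,1]>120)
def white(i):
    h=cv2.cvtColor(i,cv2.COLOR_BGR2HSV); return (h[...,1]<60)&(h[...,2]>150)
def tray(n,i,W,g,z0=0.009,cover=False):
    """pose from post tops + spine in view n, near xy guess g, origin height z0"""
    near=np.hypot(W[...,0]-g[0],W[...,1]-g[1])<0.095
    z=W[...,2]-z0
    r={}
    if cover: m=near&blue(i)&(z>0.004)&(z<0.016)
    else: m=near&orange(i)&(z>0.036)&(z<0.052)
    k=cv2.connectedComponentsWithStats(m.astype(np.uint8)); 
    for l in range(1,k[0]):
        if k[2][l,4]<6: m[k[1]==l]=False
    c,w,h,a=rect(W[m][:,:2]); 
    ms=near&white(i)&(z>0.032)&(z<0.05)
    ms=cv2.morphologyEx(ms.astype(np.uint8),cv2.MORPH_OPEN,np.ones((2,2),np.uint8))>0
    s=rect(W[ms][:,:2])
    f=lambda q:(np.round(q[0]*1000,1),round(q[1]*1000),round(q[2]*1000),round(q[3],1))
    return "body",f((c,w,h,a)),round(np.median(W[m][:,2])*1000,1),"spine",f(s),round(np.median(W[ms][:,2])*1000,1),len(W[ms])
E
python3 - <<'E'
from h import *
pts=dict(t1=(305,258),t2=(391,249),t3=(476,256),t4=(434,166),cover=(242,257))
S={}
for n in("top","side"):S[n]=(cv2.imread(f"pics/{n}0.png"),world(n,np.load(f"{n}0.npy")))
Wt=S["top"][1]
for k,(u,v) in pts.items():
    g=np.median(Wt[v-5:v+6,u-5:u+6].reshape(-1,3),0)
    for n in S: print(k,n,*tray(n,*S[n],g,cover=k=="cover"))
g=Wt[177,269]; print("dock c",g)
for n in S:
    i,W=S[n]; m=(np.abs(W[...,2]-.05)<.013)&(np.hypot(W[...,0]-g[0],W[...,1]-g[1])<.1)&(i.max(2)<110)
    k=cv2.connectedComponentsWithStats(m.astype(np.uint8)); 
    for l in range(1,k[0]):
        if k[2][l,4]>15: print(n,k[2][l],np.round(k[3][l],1),np.round(W[k[1]==l].mean(0)*1000,1))
    m=(np.abs(W[...,2]-.055)<.004)&(np.hypot(W[...,0]-g[0],W[...,1]-g[1])<.115); print(n,rect(W[m][:,:2]),np.median(W[m][:,2]))
for n in S:
  print(n,"bench z",[np.round(S[n][1][v,u,2],4) for u,v in ([(340,210),(440,290),(200,270)] if n=="top" else [(350,310),(300,350),(390,250)])])
print(Wt[176,354])
b=cv2.resize(S["top"][0][120:300,200:520],(800,450),interpolation=cv2.INTER_CUBIC);cv2.imwrite("pics/c0.png",b)
E
```

```text
t1 top body (array([425.6, 120.2]), 131, 98, -12.3) 50.6 spine (array([368.7, 111. ]), 212, 41, 5.4) 49.4 217
t1 side body (array([421.6, 120. ]), 131, 107, -11.5) 50.7 spine (array([426.8, 113.7]), 124, 37, -6.0) 47.1 164
t2 top body (array([ 445.4, -106.1]), 130, 100, -5.3) 50.3 spine (array([363.4, -43.7]), 310, 67, -39.6) 49.5 235
t2 side body (array([ 442.3, -104.1]), 136, 107, -4.2) 51.0 spine (array([  63.4, -453.8]), 1247, 83, 42.3) 46.6 198
t3 top body (array([ 425.2, -318.4]), 132, 100, -17.4) 50.5 spine (array([ 424.7, -325.8]), 109, 28, -18.0) 49.1 262
t3 side body (array([ 421.5, -316.7]), 132, 103, -17.5) 50.8 spine (array([ 427.8, -323.8]), 117, 24, -15.2) 47.4 269
t4 top body (array([ 665.6, -226.2]), 132, 100, -13.4) 50.4 spine (array([ 481.9, -102.2]), 565, 50, -35.2) 48.9 221
t4 side body (array([ 663.4, -224.3]), 136, 104, -13.2) 50.5 spine (array([ 667.7, -232.4]), 117, 24, -11.5) 46.7 179
cover top body (array([436.4, 286.5]), 130, 101, -9.6) 18.9 spine (array([435.2, 287. ]), 68, 16, -10.2) 47.4 157
cover side body (array([433.6, 286.8]), 135, 108, -11.8) 18.5 spine (array([448.3, 286.5]), 96, 29, 10.9) 44.7 88
dock c [0.64146094 0.20853898 0.04504003]
top (array([0.64915669, 0.21039358]), 0.1388840526342392, 0.10574564337730408, 0.27003002166748047) 0.05356376423232549
side [348 193   8   4  25] [351.6 194.4] [697.  252.8  53.2]
side [323 201   9   5  28] [327.1 202.9] [589.5 248.4  53.8]
side [365 200   8   5  24] [368.8 202.4] [702.4 175.2  52.2]
side [341 210   8   4  23] [344.3 211.7] [594.2 169.9  52.6]
side (array([0.64802992, 0.21369541]), 0.13844972848892212, 0.10492199659347534, 2.3136792182922363) 0.0539956633615384
top bench z [np.float64(0.0046), np.float64(-0.0006), np.float64(-0.0016)]
side bench z [np.float64(-0.0004), np.float64(0.0029), np.float64(0.0068)]
[ 0.63222905 -0.01341147  0.06787059]
```

View pics/c0.png

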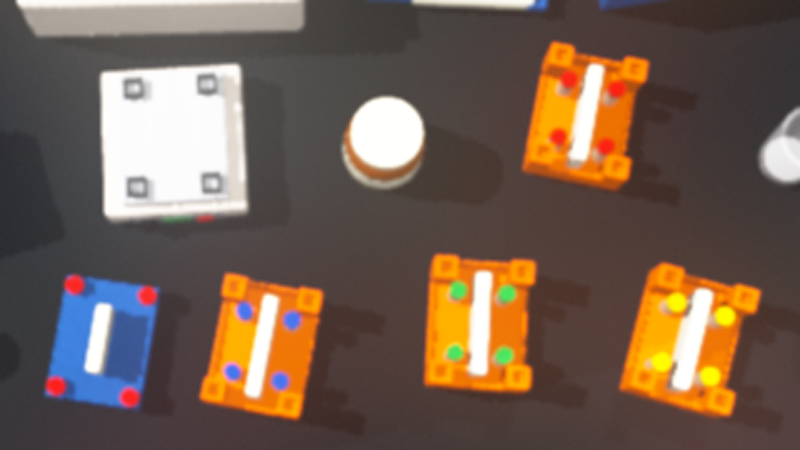

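The crop confirms four orange trays with a spine and corner posts, each with a single cap colour. I'll start with tray1 (blue caps).

{"method": "servo_tool", "body": {"targets": [{"translation":[0.52,-1,0],"turn":0.113,"grip":0.2},{"translation":[0.52,-1,0],"turn":0.113,"grip":0.2},{"translation":[0.52,-1,0],"turn":0.113,"grip":0.2},{"translation":[0.52,-1,0],"turn":0.113,"grip":0.2},{"translation":[0.52,-1,0],"turn":0.113,"grip":0.2}]}}

```text
clock: 0.52
ee_pos: [0.2736, 0.4659, 0.2233]
tool_rot: [0.109, 0.994, -0.001, -0.0]
wrist_force: [0.6, -0.5, 0.2]
width: 0.8
grip_force: 0.0
```

{"method": "servo_tool", "body": {"targets": [{"translation":[0.52,-1,0],"turn":0,"grip":0.2},{"translation":[0.52,-1,0],"turn":0,"grip":0.2},{"translation":[0.52,-1,0],"turn":0,"grip":0.2},{"translation":[0.52,-1,0],"turn":0,"grip":0.2},{"translation":[0.52,-1,0],"turn":0,"grip":0.2}]}}

```text
clock: 0.93
ee_pos: [0.3521, 0.3163, 0.224]
tool_rot: [0.11, 0.994, -0.001, 0.0]
wrist_force: [0.4, -0.1, 0.7]
width: 0.8
grip_force: 0.0
```

{"method": "servo_tool", "body": {"targets": [{"translation":[0.51,-1,0],"turn":0,"grip":0.2},{"translation":[0.51,-1,0],"turn":0,"grip":0.2},{"translation":[0.51,-1,0],"turn":0,"grip":0.2},{"translation":[0.51,-1,0],"turn":0,"grip":0.2},{"translation":[0.51,-1,0],"turn":0,"grip":0.2}]}}

```text
clock: 1.35
ee_pos: [0.4287, 0.1661, 0.2244]
tool_rot: [0.11, 0.994, -0.001, 0.001]
wrist_force: [-0.9, 0.3, -0.1]
width: 0.803
grip_force: 0.0
```

```bash
cat >> h.py <<'E'
def ray(n,uv,z):
    f,cx,cy,R,t=cam(n); o=-R.T@t; uv=np.atleast_2d(uv)
    d=np.c_[(uv[:,0]-cx)/f,(uv[:,1]-cy)/f,np.ones(len(uv))]@R
    return o+d*((z-o[2])/d[:,2])[:,None]
def st():
    s=telemetry.read_state(); q=s["tool_rot"]
    a=(2*np.degrees(np.arctan2(q[1],q[0]))+90)%180-90
    a=(a-180 if a>90 else a)
    print("t",round(s["clock"],2),"tcp",np.round(s["ee_pos"]*1000,1),"yaw",round((2*np.degrees(np.arctan2(q[1],q[0]))-180+90)%180-90,2),"F",np.round(s["wrist_force"],1),"w",round(s["width"]*94,1),"g",round(s["grip_force"],1))
E
python3 - <<'E'
from h import *
st()
uv=np.array([[133,88],[207,84],[137,187],[211,183]])/2.5+[200,120]
# refine: centroid of darkness in 12 px window
i=cv2.cvtColor(cv2.imread("pics/top0.png"),cv2.COLOR_BGR2GRAY).astype(float)
out=[]
for u,v in uv:
    u0,v0=int(round(u)),int(round(v)); w=i[v0-7:v0+8,u0-7:u0+8]; k=np.clip(np.median(w)-30-w,0,None)*(w<185)
    yy,xx=np.mgrid[-7:8,-7:8]; out.append((u0+(k*xx).sum()/k.sum(),v0+(k*yy).sum()/k.sum()))
out=np.array(out);print(np.round(out,1))
for q in (uv,out):
    X=ray("top",q,0.055)[:,:2]*1000; print(np.round(X,1),X.mean(0), [np.degrees(np.arctan2(*(X[a]-X[b])[::-1])) for a,b in((0,2),(1,3))],np.linalg.norm(X[0]-X[2]),np.linalg.norm(X[0]-X[1]))
E
```

```text
t 1.35 tcp [428.7 166.1 224.4] yaw -12.66 F [-0.9  0.3 -0.1] w 75.5 g 0.0
[[253.  155.1]
 [282.4 153.6]
 [254.4 194.7]
 [284.4 192.8]]
[[699.  249.3]
 [701.5 171. ]
 [591.2 244.6]
 [593.9 167.4]] [646.38718265 208.05775512] [np.float64(2.4720339233047874), np.float64(1.895817182581519)] 107.88253789876578 78.3380407156976
[[699.2 249.8]
 [701.6 172.1]
 [591.5 245.7]
 [595.  167.5]] [646.82176818 208.79489052] [np.float64(2.1784207874972146), np.float64(2.488305621849194)] 107.8027830928604 77.68952736733027
```

{"method": "servo_tool", "body": {"targets": [{"translation":[-0.02,-0.307,-0.5],"turn":0,"grip":0.2},{"translation":[-0.02,-0.307,-0.5],"turn":0,"grip":0.2},{"translation":[-0.02,-0.307,-0.8],"turn":0,"grip":0.2},{"translation":[-0.02,-0.307,-0.8],"turn":0,"grip":0.2},{"translation":[-0.02,-0.307,-0.8],"turn":0,"grip":0.2}]}}

```text
clock: 1.77
ee_pos: [0.4207, 0.1249, 0.1016]
tool_rot: [0.107, 0.994, -0.0, -0.004]
wrist_force: [0.4, 0.1, 0.6]
width: 0.801
grip_force: 0.0
```

{"method": "servo_tool", "body": {"targets": [{"translation":[0,0,-0.2],"turn":0,"grip":0.2},{"translation":[0,0,-0.42],"turn":0,"grip":0.2},{"translation":[0,0,-0.42],"turn":0,"grip":0.2},{"translation":[0,0,-0.42],"turn":0,"grip":1},{"translation":[0,0,-0.42],"turn":0,"grip":1},{"translation":[0,0,-0.42],"turn":0,"grip":1},{"translation":[0,0,-0.42],"turn":0,"grip":1},{"translation":[0,0,-0.42],"turn":0,"grip":1},{"translation":[0,0,-0.42],"turn":0,"grip":1},{"translation":[0,0,-0.42],"turn":0,"grip":1}]}}

```text
clock: 2.6
ee_pos: [0.4236, 0.1244, 0.0418]
tool_rot: [0.107, 0.994, 0.0, 0.0]
wrist_force: [0.0, -0.1, -0.4]
width: 0.34
grip_force: 0.0
```

{"method": "servo_tool", "body": {"targets": [{"translation":[0.01,-0.02,-0.005],"turn":0,"grip":1},{"translation":[0.01,-0.02,-0.005],"turn":0,"grip":1},{"translation":[0.01,-0.02,-0.005],"turn":0,"grip":1},{"translation":[0.01,-0.02,-0.005],"turn":0,"grip":1},{"translation":[0.01,-0.02,-0.005],"turn":0,"grip":1},{"translation":[0.01,-0.02,-0.005],"turn":0,"grip":1},{"translation":[0.01,-0.02,-0.005],"turn":0,"grip":1},{"translation":[0.01,-0.02,-0.005],"turn":0,"grip":1}]}}

```text
clock: 3.27
ee_pos: [0.4249, 0.1213, 0.0405]
tool_rot: [0.107, 0.994, -0.0, 0.0]
wrist_force: [-0.3, -1.6, -0.6]
width: 0.148
grip_force: 30.0
```

Run:
```python
from h import *
st()
for n in("top","side"):
    i,d,W=grab(n); cv2.imwrite(f"pics/{n}1.png",i); print(n,*tray(n,i,W,(.424,.121)))
```

```text
t 3.27 tcp [424.9 121.3  40.5] yaw -12.26 F [-0.3 -1.6 -0.6] w 13.9 g 30.0
top body (array([0., 0.]), 0, 0, 0.0) nan spine (array([0., 0.]), 0, 0, 0.0) nan 0
side body (array([422.9, 120.2]), 131, 105, -11.5) 50.7 spine (array([430.9, 114.9]), 120, 40, -5.1) 47.1 177
  return _methods._mean(a, axis=axis, dtype=dtype,
  ret = ret.dtype.type(ret / rcount)
```

{"method": "servo_tool", "body": {"targets": [{"translation":[0,0,0.2],"turn":0,"grip":1},{"translation":[0,0,0.4],"turn":0,"grip":1},{"translation":[0,0,0.65],"turn":0,"grip":1},{"translation":[0.2,0,0.87],"turn":0,"grip":1},{"translation":[0.4,0.1,0.87],"turn":0.12,"grip":1},{"translation":[0.6,0.2,0.87],"turn":0.24,"grip":1},{"translation":[0.8,0.3,0.87],"turn":0.324,"grip":1},{"translation":[0.8,0.3,0.87],"turn":0.324,"grip":1}]}}

```text
clock: 4.03
ee_pos: [0.548, 0.1681, 0.1698]
tool_rot: [-0.022, 1.0, 0.001, 0.0]
wrist_force: [-0.7, -0.1, -1.7]
width: 0.146
grip_force: 30.0
```

{"method": "servo_tool", "body": {"targets": [{"translation":[0.2,0.1,0],"turn":0,"grip":1},{"translation":[0.4,0.2,0],"turn":0,"grip":1},{"translation":[0.6,0.287,0],"turn":0,"grip":1},{"translation":[0.673,0.287,0],"turn":0,"grip":1},{"translation":[0.673,0.287,-0.2],"turn":0,"grip":1},{"translation":[0.673,0.287,-0.34],"turn":0,"grip":1},{"translation":[0.673,0.287,-0.34],"turn":0,"grip":1},{"translation":[0.673,0.287,-0.34],"turn":0,"grip":1},{"translation":[0.673,0.287,-0.34],"turn":0,"grip":1}]}}

```text
clock: 4.78
ee_pos: [0.6459, 0.2095, 0.1209]
tool_rot: [-0.02, 1.0, 0.0, 0.0]
wrist_force: [0.5, 0.2, -2.4]
width: 0.152
grip_force: 30.0
```

Run:
```python
from h import *
st()
i,d,W=grab("side"); cv2.imwrite("pics/side2.png",i); print(*tray("side",i,W,(.646,.209),z0=telemetry.read_state()["ee_pos"][2]-.031))
i,d,W=grab("top"); cv2.imwrite("pics/top2.png",i)
cv2.imwrite("pics/c2.png",cv2.resize(cv2.imread("pics/side2.png")[100:260,250:463],(800,600)))
```

```text
t 4.78 tcp [645.9 209.5 120.9] yaw 2.31 F [ 0.5  0.2 -2.4] w 14.3 g 30.0
body (array([642.2, 210.1]), 133, 103, 2.4) 131.1 spine (array([686.6, 220.8]), 220, 52, 22.9) 127.5 129
```

View pics/c2.png

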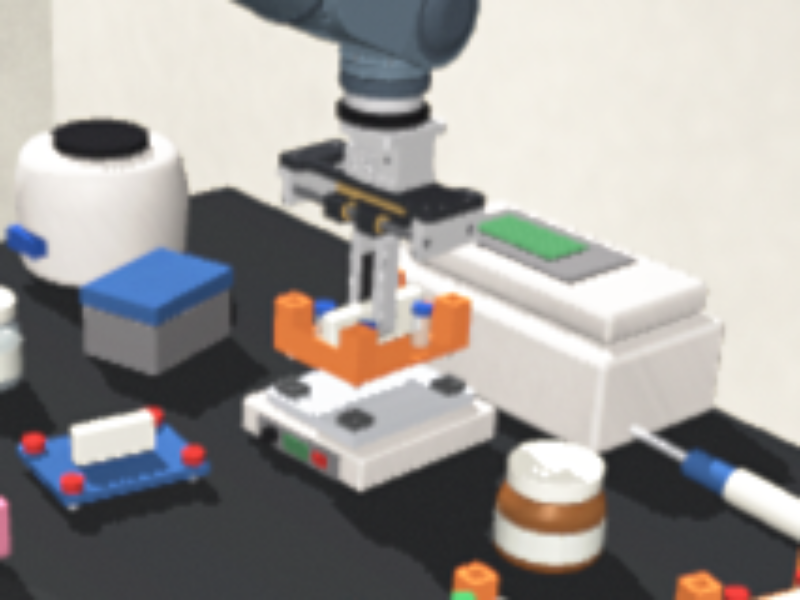

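The crop shows the tray held level above the shaker, square to its platform. The jar is clear at crop (550,510). Next I lower it gently.

{"method": "servo_tool", "body": {"targets": [{"translation":[0,0,-0.1],"turn":0,"grip":1},{"translation":[0,0,-0.15],"turn":0,"grip":1},{"translation":[0,0,-0.17],"turn":0,"grip":1},{"translation":[0,0,-0.18],"turn":0,"grip":1},{"translation":[0,0,-0.19],"turn":0,"grip":1},{"translation":[0,0,-0.2],"turn":0,"grip":1},{"translation":[0,0,-0.2],"turn":0,"grip":1}]}}

```text
clock: 5.47
ee_pos: [0.647, 0.21, 0.0908]
tool_rot: [-0.02, 1.0, 0.001, 0.002]
wrist_force: [4.9, 2.5, -0.6]
width: 0.145
grip_force: 30.0
```

{"method": "servo_tool", "body": {"targets": [{"translation":[0.008,0.004,-0.01],"turn":0,"grip":1},{"translation":[0.008,0.004,-0.02],"turn":0,"grip":1},{"translation":[0.008,0.004,-0.028],"turn":0,"grip":1},{"translation":[0.008,0.004,-0.028],"turn":0,"grip":1},{"translation":[0.008,0.004,-0.028],"turn":0,"grip":1},{"translation":[0.008,0.004,-0.028],"turn":0,"grip":1}]}}

```text
clock: 5.97
ee_pos: [0.6474, 0.2102, 0.0873]
tool_rot: [-0.02, 1.0, -0.0, 0.0]
wrist_force: [0.2, 1.0, 7.3]
width: 0.144
grip_force: 30.0
```

{"method": "servo_tool", "body": {"targets": [{"translation":[0,0,0.005],"turn":0,"grip":0.3},{"translation":[0,0,0.005],"turn":0,"grip":0.3},{"translation":[0,0,0.005],"turn":0,"grip":0.3},{"translation":[0,0,0.005],"turn":0,"grip":0.3},{"translation":[0,0,0.005],"turn":0,"grip":0.3},{"translation":[0,0,0.2],"turn":0,"grip":0.3},{"translation":[0,0,0.45],"turn":0,"grip":0.3},{"translation":[0,0,0.7],"turn":0,"grip":0.3},{"translation":[-0.2,-0.2,0.9],"turn":0,"grip":0.3},{"translation":[-0.4,-0.4,0.9],"turn":-0.17,"grip":0.3}]}}

```text
clock: 6.8
ee_pos: [0.5966, 0.1573, 0.2258]
tool_rot: [0.042, 0.999, 0.001, 0.005]
wrist_force: [-0.3, -0.8, 1.0]
width: 0.698
grip_force: 0.0
```

{"method": "servo_tool", "body": {"targets": [{"translation":[-0.2,-0.2,0],"turn":0,"grip":0.3},{"translation":[-0.5,-0.5,0],"turn":0,"grip":0.3},{"translation":[-0.5,-0.7,0],"turn":0,"grip":0.3},{"translation":[-0.5,-0.7,0],"turn":0,"grip":0.3},{"translation":[-0.5,-0.7,0],"turn":0,"grip":0.3}]}}

```text
clock: 7.22
ee_pos: [0.518, 0.0501, 0.2198]
tool_rot: [0.044, 0.999, -0.0, 0.0]
wrist_force: [0.7, 0.1, -0.7]
width: 0.698
grip_force: 0.0
```

```bash
cat > look.py <<'E'
import sys,warnings; warnings.filterwarnings("ignore")
from h import *
st(); tag=sys.argv[1]
G={"t2":(.445,-.106,.009),"t3":(.425,-.318,.009),"t4":(.665,-.226,.009),"cover":(.436,.287,.009),"stack":(.648,.210,float(sys.argv[2]))}
for n in ("top","side"):
    i,d,W=grab(n); cv2.imwrite(f"pics/{n}_{tag}.png",i)
    for k in sys.argv[3:]:
        try: print(k,n,*tray(n,i,W,G[k][:2],z0=G[k][2],cover=k=="cover")[:3])
        except Exception as e: print(k,n,"fail",e)
E
python3 look.py a 0.056 t2 t3 t4 cover stack
```

```text
t 7.22 tcp [518.   50.1 219.8] yaw -5.05 F [ 0.7  0.1 -0.7] w 65.6 g 0.0
t2 top body (array([ 450.9, -106.4]), 124, 92, -1.9) 48.5
t3 top body (array([ 424.4, -319.3]), 131, 101, -17.6) 48.4
t4 top body (array([ 665.5, -226.1]), 132, 100, -13.1) 49.4
cover top body (array([436.3, 286.6]), 130, 101, -9.9) 19.0
stack top body (array([648.3, 208.6]), 131, 98, 1.9) 97.0
t2 side body (array([ 443.9, -102.7]), 135, 107, -5.1) 51.0
t3 side body (array([ 423.4, -317.1]), 134, 104, -17.9) 50.6
t4 side body (array([ 664.5, -223.1]), 134, 106, -13.6) 50.5
cover side body (array([433.3, 287.8]), 130, 108, -10.1) 18.6
stack side body (array([644.9, 209.8]), 135, 106, 1.0) 97.6
```

{"method": "servo_tool", "body": {"targets": [{"translation":[-0.2,-0.2,0],"turn":0,"grip":0.3},{"translation":[-0.4,-0.5,0],"turn":0,"grip":0.3},{"translation":[-0.487,-0.75,0],"turn":0,"grip":0.3},{"translation":[-0.487,-1,0],"turn":0,"grip":0.3},{"translation":[-0.487,-1,-0.2],"turn":0,"grip":0.3},{"translation":[-0.487,-1,-0.4],"turn":0,"grip":0.3},{"translation":[-0.487,-1,-0.4],"turn":0,"grip":0.3}]}}

```text
clock: 7.9
ee_pos: [0.4429, -0.0966, 0.1545]
tool_rot: [0.042, 0.999, 0.002, -0.005]
wrist_force: [-0.8, 1.4, -1.0]
width: 0.701
grip_force: 0.0
```

{"method": "servo_tool", "body": {"targets": [{"translation":[0,-0.033,-0.2],"turn":0,"grip":0.3},{"translation":[0,-0.033,-0.4],"turn":0,"grip":0.3},{"translation":[0,-0.033,-0.6],"turn":0,"grip":0.3},{"translation":[0,-0.033,-0.79],"turn":0,"grip":0.3},{"translation":[0,-0.033,-0.79],"turn":0,"grip":0.3},{"translation":[0,-0.033,-0.79],"turn":0,"grip":0.3},{"translation":[0,-0.033,-0.79],"turn":0,"grip":0.3}]}}

```text
clock: 8.48
ee_pos: [0.4475, -0.1033, 0.0432]
tool_rot: [0.041, 0.999, -0.001, 0.001]
wrist_force: [0.5, -1.2, 0.2]
width: 0.698
grip_force: 0.0
```

{"method": "servo_tool", "body": {"targets": [{"translation":[-0.007,-0.007,-0.013],"turn":0,"grip":1},{"translation":[-0.007,-0.007,-0.013],"turn":0,"grip":1},{"translation":[-0.007,-0.007,-0.013],"turn":0,"grip":1},{"translation":[-0.007,-0.007,-0.013],"turn":0,"grip":1},{"translation":[-0.007,-0.007,-0.013],"turn":0,"grip":1},{"translation":[-0.007,-0.007,-0.013],"turn":0,"grip":1},{"translation":[-0.007,-0.007,-0.013],"turn":0,"grip":1},{"translation":[-0.007,-0.007,-0.013],"turn":0,"grip":1},{"translation":[-0.007,-0.007,-0.013],"turn":0,"grip":1},{"translation":[-0.007,-0.007,-0.013],"turn":0,"grip":1}]}}

```text
clock: 9.32
ee_pos: [0.4445, -0.1043, 0.0393]
tool_rot: [0.042, 0.999, -0.0, -0.0]
wrist_force: [-0.5, -0.5, 0.5]
width: 0.148
grip_force: 30.0
```

{"method": "servo_tool", "body": {"targets": [{"translation":[0,0,0.2],"turn":0,"grip":1},{"translation":[0,0,0.45],"turn":0,"grip":1},{"translation":[0,0,0.7],"turn":0,"grip":1},{"translation":[0,0,0.95],"turn":0,"grip":1},{"translation":[0.1,0.2,1],"turn":0,"grip":1},{"translation":[0.2,0.45,1],"turn":0.08,"grip":1},{"translation":[0.35,0.7,1],"turn":0.158,"grip":1},{"translation":[0.5,0.95,1],"turn":0.158,"grip":1},{"translation":[0.6,1,1],"turn":0.158,"grip":1}]}}

```text
clock: 10.07
ee_pos: [0.5347, 0.0499, 0.1886]
tool_rot: [-0.022, 1.0, 0.001, -0.0]
wrist_force: [-0.3, 0.7, -1.7]
width: 0.145
grip_force: 30.0
```

{"method": "servo_tool", "body": {"targets": [{"translation":[0.15,0.2,0],"turn":0,"grip":1},{"translation":[0.3,0.4,0],"turn":0,"grip":1},{"translation":[0.45,0.6,0],"turn":0,"grip":1},{"translation":[0.6,0.8,0],"turn":0,"grip":1},{"translation":[0.752,0.95,0],"turn":0,"grip":1},{"translation":[0.752,1,0],"turn":0,"grip":1},{"translation":[0.752,1,0],"turn":0,"grip":1},{"translation":[0.752,1,0],"turn":0,"grip":1}]}}

```text
clock: 10.73
ee_pos: [0.6464, 0.1955, 0.1881]
tool_rot: [-0.02, 1.0, -0.0, -0.001]
wrist_force: [-0.4, 0.5, -2.0]
width: 0.15
grip_force: 30.0
```

{"method": "servo_tool", "body": {"targets": [{"translation":[0,0.1,0],"turn":0,"grip":1},{"translation":[0,0.097,-0.1],"turn":0,"grip":1},{"translation":[0,0.097,-0.22],"turn":0,"grip":1},{"translation":[0,0.097,-0.22],"turn":0,"grip":1},{"translation":[0,0.097,-0.22],"turn":0,"grip":1},{"translation":[0,0.097,-0.22],"turn":0,"grip":1}]}}

```text
clock: 11.23
ee_pos: [0.6473, 0.2099, 0.1565]
tool_rot: [-0.02, 1.0, -0.0, 0.0]
wrist_force: [-0.7, -0.0, -2.0]
width: 0.15
grip_force: 30.0
```

```bash
sed -i 's/"stack":/"held":(.648,.210,telemetry.read_state()["ee_pos"][2]-.031),"stack":/' h.py look.py; python3 look.py b 0.056 held stack t3 t4 cover
```

```text
t 11.23 tcp [647.3 209.9 156.5] yaw 2.24 F [-0.7 -0.  -2. ] w 14.1 g 30.0
held top body (array([597.6, 158.5]), 23, 7, 15.0) 170.6
stack top body (array([594.9, 158.6]), 20, 3, -1.3) 101.1
t3 top body (array([ 424.7, -318.9]), 131, 102, -17.9) 51.8
t4 top body (array([ 665. , -225.9]), 132, 101, -13.4) 48.8
cover top body (array([431.2, 330. ]), 112, 23, 2.9) 18.8
held side body (array([644.2, 210.6]), 130, 108, 3.0) 167.5
stack side body (array([645. , 208.9]), 134, 103, 1.7) 97.5
t3 side body (array([ 422.8, -316.9]), 132, 107, -17.1) 50.8
t4 side body (array([ 664. , -222.2]), 133, 108, -12.8) 50.5
cover side body (array([430.7, 284.4]), 130, 108, -11.1) 18.5
```

{"method": "servo_tool", "body": {"targets": [{"translation":[0,0,-0.06],"turn":0,"grip":1},{"translation":[0,0,-0.09],"turn":0,"grip":1},{"translation":[0,0,-0.105],"turn":0,"grip":1},{"translation":[0,0,-0.115],"turn":0,"grip":1},{"translation":[0,0,-0.125],"turn":0,"grip":1},{"translation":[0,0,-0.135],"turn":0,"grip":1},{"translation":[0,0,-0.135],"turn":0,"grip":1}]}}

```text
clock: 11.92
ee_pos: [0.6473, 0.2103, 0.1357]
tool_rot: [-0.02, 1.0, -0.0, -0.0]
wrist_force: [-0.7, -0.6, -2.8]
width: 0.15
grip_force: 30.0
```

Free entry. I'll lower the last 4 mm and release.

{"method": "servo_tool", "body": {"targets": [{"translation":[0,0,-0.01],"turn":0,"grip":1},{"translation":[0,0,-0.02],"turn":0,"grip":1},{"translation":[0,0,-0.028],"turn":0,"grip":1},{"translation":[0,0,-0.028],"turn":0,"grip":1},{"translation":[0,0,-0.028],"turn":0,"grip":1}]}}

```text
clock: 12.33
ee_pos: [0.6473, 0.2103, 0.1317]
tool_rot: [-0.02, 1.0, -0.0, -0.0]
wrist_force: [0.8, -0.6, -1.4]
width: 0.144
grip_force: 30.0
```

{"method": "servo_tool", "body": {"targets": [{"translation":[0,0,-0.003],"turn":0,"grip":0.3},{"translation":[0,0,-0.003],"turn":0,"grip":0.3},{"translation":[0,0,-0.003],"turn":0,"grip":0.3},{"translation":[0,0,-0.003],"turn":0,"grip":0.3},{"translation":[0,0,-0.003],"turn":0,"grip":0.3},{"translation":[0,0,0.2],"turn":0,"grip":0.3},{"translation":[0,0,0.45],"turn":0,"grip":0.3},{"translation":[0,0,0.7],"turn":0,"grip":0.3},{"translation":[-0.2,-0.2,0.7],"turn":-0.1,"grip":0.3},{"translation":[-0.4,-0.4,0.7],"turn":-0.2,"grip":0.3}]}}

```text
clock: 13.17
ee_pos: [0.5904, 0.1516, 0.2411]
tool_rot: [0.06, 0.998, 0.0, 0.004]
wrist_force: [-0.5, -0.7, 0.4]
width: 0.696
grip_force: 0.0
```

{"method": "servo_tool", "body": {"targets": [{"translation":[-0.2,-0.2,0],"turn":-0.1,"grip":0.3},{"translation":[-0.4,-0.4,0],"turn":-0.242,"grip":0.3},{"translation":[-0.5,-0.6,0],"turn":-0.242,"grip":0.3},{"translation":[-0.5,-0.8,0],"turn":-0.242,"grip":0.3},{"translation":[-0.5,-1,0],"turn":-0.242,"grip":0.3},{"translation":[-0.5,-1,0],"turn":-0.242,"grip":0.3}]}}

```text
clock: 13.67
ee_pos: [0.5133, -0.0024, 0.2374]
tool_rot: [0.156, 0.988, -0.001, 0.001]
wrist_force: [0.5, -0.6, 0.2]
width: 0.7
grip_force: 0.0
```

```bash
python3 look.py c 0.101 stack t3 t4 cover
```

```text
t 13.67 tcp [513.3  -2.4 237.4] yaw -17.9 F [ 0.5 -0.6  0.2] w 65.8 g 0.0
stack top body (array([648.3, 209. ]), 132, 100, 2.2) 142.3
t3 top body (array([ 428.9, -321.1]), 123, 101, -16.6) 47.8
t4 top body (array([ 666.1, -226.5]), 133, 101, -13.3) 49.2
cover top body (array([436.4, 286.6]), 130, 101, -9.2) 18.7
stack side body (array([644.1, 211.1]), 135, 107, 2.5) 142.3
t3 side body (array([ 422.5, -316. ]), 132, 104, -17.3) 50.6
t4 side body (array([ 665.2, -224.3]), 136, 105, -14.0) 50.5
cover side body (array([433.4, 287.6]), 132, 109, -10.5) 18.5
```

{"method": "servo_tool", "body": {"targets": [{"translation":[-0.1,-0.2,0],"turn":0,"grip":0.3},{"translation":[-0.2,-0.5,0],"turn":0,"grip":0.3},{"translation":[-0.3,-0.75,0],"turn":0,"grip":0.3},{"translation":[-0.4,-1,0],"turn":0,"grip":0.3},{"translation":[-0.4,-1,0],"turn":0,"grip":0.3}]}}

```text
clock: 14.18
ee_pos: [0.4522, -0.1522, 0.237]
tool_rot: [0.155, 0.988, -0.001, 0.0]
wrist_force: [-0.3, -0.0, 0.2]
width: 0.7
grip_force: 0.0
```

{"method": "servo_tool", "body": {"targets": [{"translation":[-0.1,-0.25,0],"turn":0,"grip":0.3},{"translation":[-0.192,-0.5,0],"turn":0,"grip":0.3},{"translation":[-0.192,-0.75,-0.1],"turn":0,"grip":0.3},{"translation":[-0.192,-1,-0.25],"turn":0,"grip":0.3},{"translation":[-0.192,-1,-0.45],"turn":0,"grip":0.3},{"translation":[-0.192,-1,-0.6],"turn":0,"grip":0.3},{"translation":[-0.192,-1,-0.6],"turn":0,"grip":0.3},{"translation":[-0.192,-1,-0.6],"turn":0,"grip":0.3}]}}

```text
clock: 14.85
ee_pos: [0.4248, -0.2971, 0.1459]
tool_rot: [0.152, 0.988, 0.001, -0.001]
wrist_force: [0.4, 1.2, 1.1]
width: 0.696
grip_force: 0.0
```

{"method": "servo_tool", "body": {"targets": [{"translation":[0,-0.1,-0.2],"turn":0,"grip":0.3},{"translation":[0,-0.1,-0.4],"turn":0,"grip":0.3},{"translation":[0,-0.1,-0.6],"turn":0,"grip":0.3},{"translation":[0,-0.1,-0.7],"turn":0,"grip":0.3},{"translation":[0,-0.1,-0.7],"turn":0,"grip":0.3},{"translation":[0,-0.1,-0.7],"turn":0,"grip":0.3},{"translation":[0,-0.1,-0.7],"turn":0,"grip":0.3}]}}

```text
clock: 15.43
ee_pos: [0.4265, -0.3147, 0.0445]
tool_rot: [0.153, 0.988, -0.001, 0.002]
wrist_force: [-0.7, -0.5, 0.3]
width: 0.7
grip_force: 0.0
```

{"method": "servo_tool", "body": {"targets": [{"translation":[-0.007,-0.013,-0.02],"turn":0,"grip":1},{"translation":[-0.007,-0.013,-0.02],"turn":0,"grip":1},{"translation":[-0.007,-0.013,-0.02],"turn":0,"grip":1},{"translation":[-0.007,-0.013,-0.02],"turn":0,"grip":1},{"translation":[-0.007,-0.013,-0.02],"turn":0,"grip":1},{"translation":[-0.007,-0.013,-0.02],"turn":0,"grip":1},{"translation":[-0.007,-0.013,-0.02],"turn":0,"grip":1},{"translation":[-0.007,-0.013,-0.02],"turn":0,"grip":1},{"translation":[-0.007,-0.013,-0.02],"turn":0,"grip":1},{"translation":[-0.007,-0.013,-0.02],"turn":0,"grip":1}]}}

```text
clock: 16.27
ee_pos: [0.4236, -0.3157, 0.0388]
tool_rot: [0.153, 0.988, -0.0, -0.0]
wrist_force: [-0.4, -0.9, -0.2]
width: 0.145
grip_force: 30.0
```

```bash
python3 look.py d 0.101 t3 t4
```

```text
t 16.27 tcp [ 423.6 -315.7   38.8] yaw -17.62 F [-0.4 -0.9 -0.2] w 13.7 g 30.0
t3 top body (array([ 496.6, -299.3]), 21, 5, 70.7) 52.8
t4 top body (array([ 665.6, -226.2]), 133, 101, -13.4) 49.1
t3 side body (array([ 422.9, -313.6]), 132, 106, -18.0) 50.7
t4 side body (array([ 663.3, -225.2]), 132, 107, -13.9) 50.6
```

{"method": "servo_tool", "body": {"targets": [{"translation":[0,0,0.2],"turn":0,"grip":1},{"translation":[0,0,0.45],"turn":0,"grip":1},{"translation":[0,0,0.7],"turn":0,"grip":1},{"translation":[0,0,0.95],"turn":0,"grip":1},{"translation":[0.05,0.2,1],"turn":0.1,"grip":1},{"translation":[0.1,0.45,1],"turn":0.2,"grip":1},{"translation":[0.2,0.7,1],"turn":0.3,"grip":1},{"translation":[0.25,0.95,1],"turn":0.442,"grip":1},{"translation":[0.3,1,1],"turn":0.442,"grip":1}]}}

```text
clock: 17.12
ee_pos: [0.468, -0.1608, 0.1878]
tool_rot: [-0.023, 1.0, 0.002, -0.001]
wrist_force: [-0.6, -0.2, -2.8]
width: 0.148
grip_force: 30.0
```

{"method": "servo_tool", "body": {"targets": [{"translation":[0.1,0.2,0.1],"turn":0,"grip":1},{"translation":[0.2,0.45,0.17],"turn":0,"grip":1},{"translation":[0.3,0.7,0.17],"turn":0,"grip":1},{"translation":[0.4,0.95,0.17],"turn":0,"grip":1},{"translation":[0.5,1,0.17],"turn":0,"grip":1},{"translation":[0.5,1,0.17],"turn":0,"grip":1}]}}

```text
clock: 17.62
ee_pos: [0.5448, -0.0133, 0.2138]
tool_rot: [-0.021, 1.0, 0.0, -0.0]
wrist_force: [-0.0, 0.8, -1.4]
width: 0.147
grip_force: 30.0
```

{"method": "servo_tool", "body": {"targets": [{"translation":[0.1,0.2,0],"turn":0,"grip":1},{"translation":[0.2,0.45,0],"turn":0,"grip":1},{"translation":[0.35,0.7,0],"turn":0,"grip":1},{"translation":[0.5,0.9,0],"turn":0,"grip":1},{"translation":[0.6,1,0],"turn":0,"grip":1},{"translation":[0.6,1,0],"turn":0,"grip":1}]}}

```text
clock: 18.12
ee_pos: [0.6349, 0.1361, 0.2133]
tool_rot: [-0.021, 1.0, 0.0, -0.0]
wrist_force: [0.1, 0.0, -2.3]
width: 0.147
grip_force: 30.0
```

{"method": "servo_tool", "body": {"targets": [{"translation":[0.085,0.2,0],"turn":0,"grip":1},{"translation":[0.085,0.4,0],"turn":0,"grip":1},{"translation":[0.085,0.507,0],"turn":0,"grip":1},{"translation":[0.085,0.507,-0.06],"turn":0,"grip":1},{"translation":[0.085,0.507,-0.06],"turn":0,"grip":1},{"translation":[0.085,0.507,-0.06],"turn":0,"grip":1},{"translation":[0.085,0.507,-0.06],"turn":0,"grip":1}]}}

```text
clock: 18.7
ee_pos: [0.6462, 0.2088, 0.205]
tool_rot: [-0.019, 1.0, -0.0, -0.0]
wrist_force: [-0.0, 0.1, -2.0]
width: 0.147
grip_force: 30.0
```

```bash
python3 look.py e 0.101 held stack t4
```

```text
t 18.7 tcp [646.2 208.8 205. ] yaw 2.17 F [-0.   0.1 -2. ] w 13.8 g 30.0
held top body (array([595.7, 159.8]), 21, 7, -1.3) 219.7
stack top body (array([593.2, 157.7]), 16, 3, -4.0) 143.0
t4 top body (array([ 665.9, -226.2]), 133, 101, -13.2) 49.4
held side body (array([645. , 205.9]), 137, 103, 0.9) 216.3
stack side body (array([643.4, 209.5]), 133, 105, 3.6) 142.5
t4 side body (array([ 664. , -223.6]), 135, 105, -13.6) 50.4
```

{"method": "servo_tool", "body": {"targets": [{"translation":[0.002,0.008,-0.06],"turn":0,"grip":1},{"translation":[0.002,0.008,-0.1],"turn":0,"grip":1},{"translation":[0.002,0.008,-0.13],"turn":0,"grip":1},{"translation":[0.002,0.008,-0.14],"turn":0,"grip":1},{"translation":[0.002,0.008,-0.15],"turn":0,"grip":1},{"translation":[0.002,0.008,-0.16],"turn":0,"grip":1},{"translation":[0.002,0.008,-0.17],"turn":0,"grip":1},{"translation":[0.002,0.008,-0.17],"turn":0,"grip":1}]}}

```text
clock: 19.47
ee_pos: [0.6466, 0.2117, 0.1796]
tool_rot: [-0.02, 1.0, -0.0, -0.0]
wrist_force: [0.3, -0.4, -2.4]
width: 0.149
grip_force: 30.0
```

{"method": "servo_tool", "body": {"targets": [{"translation":[0,-0.005,-0.01],"turn":0,"grip":1},{"translation":[0,-0.005,-0.02],"turn":0,"grip":1},{"translation":[0,-0.005,-0.028],"turn":0,"grip":1},{"translation":[0,-0.005,-0.028],"turn":0,"grip":1},{"translation":[0,-0.005,-0.028],"turn":0,"grip":1}]}}

```text
clock: 19.88
ee_pos: [0.6467, 0.2109, 0.1756]
tool_rot: [-0.02, 1.0, 0.0, 0.0]
wrist_force: [0.4, -0.4, -2.2]
width: 0.149
grip_force: 30.0
```

{"method": "servo_tool", "body": {"targets": [{"translation":[0,0,-0.01],"turn":0,"grip":1},{"translation":[0,0,-0.01],"turn":0,"grip":0.3},{"translation":[0,0,-0.01],"turn":0,"grip":0.3},{"translation":[0,0,-0.01],"turn":0,"grip":0.3},{"translation":[0,0,-0.01],"turn":0,"grip":0.3},{"translation":[0,0,-0.01],"turn":0,"grip":0.3},{"translation":[0,0,0.2],"turn":0,"grip":0.3},{"translation":[0,0,0.5],"turn":0,"grip":0.3},{"translation":[0,-0.2,0.6],"turn":0,"grip":0.3},{"translation":[0,-0.45,0.6],"turn":0,"grip":0.3}]}}

```text
clock: 20.72
ee_pos: [0.6492, 0.1449, 0.2729]
tool_rot: [-0.022, 1.0, 0.0, 0.006]
wrist_force: [1.1, -0.0, 0.3]
width: 0.694
grip_force: 0.0
```

{"method": "servo_tool", "body": {"targets": [{"translation":[0.02,-0.25,0],"turn":-0.1,"grip":0.3},{"translation":[0.04,-0.5,0],"turn":-0.2,"grip":0.3},{"translation":[0.06,-0.75,0],"turn":-0.3,"grip":0.3},{"translation":[0.12,-1,0],"turn":-0.347,"grip":0.3},{"translation":[0.12,-1,0],"turn":-0.347,"grip":0.3}]}}

```text
clock: 21.13
ee_pos: [0.6654, -0.0128, 0.2656]
tool_rot: [0.12, 0.993, -0.001, 0.0]
wrist_force: [0.3, -0.2, -0.2]
width: 0.7
grip_force: 0.0
```

```bash
python3 look.py f 0.146 stack t4 cover
```

```text
t 21.13 tcp [665.4 -12.8 265.6] yaw -13.78 F [ 0.3 -0.2 -0.2] w 65.8 g 0.0
stack top body (array([646.8, 209.9]), 127, 97, 2.0) 185.9
t4 top body (array([ 665.2, -226.3]), 132, 100, -13.2) 49.3
cover top body (array([436.3, 286.7]), 130, 100, -9.8) 19.0
stack side body (array([646.4, 212.2]), 135, 107, 1.5) 187.4
t4 side body (array([ 664.1, -222.7]), 135, 107, -12.8) 50.4
cover side body (array([433.3, 284.6]), 134, 103, -9.5) 18.6
```

{"method": "servo_tool", "body": {"targets": [{"translation":[0,-0.25,0],"turn":0.008,"grip":0.3},{"translation":[0,-0.5,0],"turn":0.008,"grip":0.3},{"translation":[0,-0.75,0],"turn":0.008,"grip":0.3},{"translation":[0,-1,-0.1],"turn":0.008,"grip":0.3},{"translation":[0,-1,-0.3],"turn":0.008,"grip":0.3},{"translation":[0,-1,-0.5],"turn":0.008,"grip":0.3},{"translation":[0,-1,-0.5],"turn":0.008,"grip":0.3}]}}

```text
clock: 21.82
ee_pos: [0.6612, -0.1541, 0.1832]
tool_rot: [0.113, 0.994, 0.002, -0.006]
wrist_force: [-0.8, 0.4, -1.8]
width: 0.702
grip_force: 0.0
```

{"method": "servo_tool", "body": {"targets": [{"translation":[0,-0.2,-0.2],"turn":0,"grip":0.3},{"translation":[0,-0.447,-0.4],"turn":0,"grip":0.3},{"translation":[0,-0.447,-0.6],"turn":0,"grip":0.3},{"translation":[0,-0.447,-0.6],"turn":0,"grip":0.3},{"translation":[0,-0.447,-0.6],"turn":0,"grip":0.3},{"translation":[0,-0.447,-0.6],"turn":0,"grip":0.3},{"translation":[0,-0.447,-0.6],"turn":0,"grip":0.3}]}}

```text
clock: 22.4
ee_pos: [0.6667, -0.2229, 0.1043]
tool_rot: [0.112, 0.994, -0.001, 0.002]
wrist_force: [-0.4, -0.2, 0.4]
width: 0.701
grip_force: 0.0
```

{"method": "servo_tool", "body": {"targets": [{"translation":[-0.005,-0.01,-0.2],"turn":0,"grip":0.3},{"translation":[-0.005,-0.01,-0.4],"turn":0,"grip":0.3},{"translation":[-0.005,-0.01,-0.423],"turn":0,"grip":0.3},{"translation":[-0.005,-0.01,-0.423],"turn":0,"grip":0.3},{"translation":[-0.005,-0.01,-0.423],"turn":0,"grip":0.3},{"translation":[-0.005,-0.01,-0.423],"turn":0,"grip":0.3},{"translation":[-0.005,-0.01,-0.423],"turn":0,"grip":1},{"translation":[-0.005,-0.01,-0.423],"turn":0,"grip":1},{"translation":[-0.005,-0.01,-0.423],"turn":0,"grip":1}]}}

```text
clock: 23.15
ee_pos: [0.6645, -0.2254, 0.0383]
tool_rot: [0.113, 0.994, -0.0, 0.001]
wrist_force: [0.1, 0.7, -0.8]
width: 0.523
grip_force: 0.0
```

{"method": "servo_tool", "body": {"targets": [{"translation":[0,0,0],"turn":0,"grip":1},{"translation":[0,0,0],"turn":0,"grip":1},{"translation":[0,0,0],"turn":0,"grip":1},{"translation":[0,0,0],"turn":0,"grip":1},{"translation":[0,0,0],"turn":0,"grip":1},{"translation":[0,0,0],"turn":0,"grip":1},{"translation":[0,0,0],"turn":0,"grip":1}]}}

```text
clock: 23.73
ee_pos: [0.6639, -0.2251, 0.0371]
tool_rot: [0.113, 0.994, 0.0, -0.0]
wrist_force: [-0.8, 0.2, -0.3]
width: 0.148
grip_force: 30.0
```

{"method": "servo_tool", "body": {"targets": [{"translation":[0,0,0.2],"turn":0,"grip":1},{"translation":[0,0,0.45],"turn":0,"grip":1},{"translation":[0,0,0.7],"turn":0,"grip":1},{"translation":[0,0,0.95],"turn":0,"grip":1},{"translation":[0,0.2,1],"turn":0.1,"grip":1},{"translation":[0,0.4,1],"turn":0.2,"grip":1},{"translation":[0,0.6,1],"turn":0.34,"grip":1},{"translation":[0,0.8,1],"turn":0.34,"grip":1},{"translation":[0,0.9,1],"turn":0.34,"grip":1}]}}

```text
clock: 24.48
ee_pos: [0.6632, -0.0869, 0.1864]
tool_rot: [-0.021, 1.0, 0.001, -0.001]
wrist_force: [0.4, 0.5, -2.6]
width: 0.147
grip_force: 30.0
```

{"method": "servo_tool", "body": {"targets": [{"translation":[0,0.2,0.2],"turn":0,"grip":1},{"translation":[0,0.4,0.42],"turn":0,"grip":1},{"translation":[0,0.6,0.42],"turn":0,"grip":1},{"translation":[0,0.8,0.42],"turn":0,"grip":1},{"translation":[0,1,0.42],"turn":0,"grip":1},{"translation":[0,1,0.42],"turn":0,"grip":1}]}}

```text
clock: 24.98
ee_pos: [0.6634, 0.0644, 0.2499]
tool_rot: [-0.022, 1.0, 0.001, -0.0]
wrist_force: [0.3, -0.6, -2.7]
width: 0.145
grip_force: 30.0
```

{"method": "servo_tool", "body": {"targets": [{"translation":[-0.05,0.2,0],"turn":0,"grip":1},{"translation":[-0.1,0.4,0],"turn":0,"grip":1},{"translation":[-0.115,0.6,0],"turn":0,"grip":1},{"translation":[-0.115,0.8,0],"turn":0,"grip":1},{"translation":[-0.115,0.95,0],"turn":0,"grip":1},{"translation":[-0.115,1,0],"turn":0,"grip":1},{"translation":[-0.115,1,0],"turn":0,"grip":1},{"translation":[-0.115,1,0],"turn":0,"grip":1}]}}

```text
clock: 25.65
ee_pos: [0.6467, 0.2088, 0.2496]
tool_rot: [-0.02, 1.0, -0.001, -0.0]
wrist_force: [-0.6, -0.8, -1.7]
width: 0.147
grip_force: 30.0
```

```bash
python3 look.py g 0.146 held stack cover
```

```text
t 25.65 tcp [646.7 208.8 249.6] yaw 2.29 F [-0.6 -0.8 -1.7] w 13.8 g 30.0
held top body (array([596.5, 158.7]), 23, 7, 8.8) 263.9
stack top body (array([589.7, 159.6]), 9, 2, 1.7) 189.6
cover top body (array([424. , 336.5]), 43, 9, 0.3) 18.7
held side body (array([644.1, 207.8]), 133, 102, 2.8) 261.7
stack side body (array([644.1, 212.3]), 135, 109, 3.3) 187.3
cover side body (array([431. , 283.2]), 136, 103, -14.3) 18.7
```

{"method": "servo_tool", "body": {"targets": [{"translation":[0,0.01,-0.06],"turn":0,"grip":1},{"translation":[0,0.01,-0.1],"turn":0,"grip":1},{"translation":[0,0.01,-0.135],"turn":0,"grip":1},{"translation":[0,0.01,-0.145],"turn":0,"grip":1},{"translation":[0,0.01,-0.155],"turn":0,"grip":1},{"translation":[0,0.01,-0.165],"turn":0,"grip":1},{"translation":[0,0.01,-0.175],"turn":0,"grip":1},{"translation":[0,0.01,-0.175],"turn":0,"grip":1}]}}

```text
clock: 26.42
ee_pos: [0.6466, 0.2114, 0.2238]
tool_rot: [-0.02, 1.0, -0.0, -0.0]
wrist_force: [-0.1, -0.1, -2.1]
width: 0.146
grip_force: 30.0
```

{"method": "servo_tool", "body": {"targets": [{"translation":[0,-0.004,-0.01],"turn":0,"grip":1},{"translation":[0,-0.004,-0.02],"turn":0,"grip":1},{"translation":[0,-0.004,-0.03],"turn":0,"grip":1},{"translation":[0,-0.004,-0.033],"turn":0,"grip":1},{"translation":[0,-0.004,-0.033],"turn":0,"grip":1},{"translation":[0,-0.004,-0.033],"turn":0,"grip":1}]}}

```text
clock: 26.92
ee_pos: [0.6466, 0.2108, 0.2189]
tool_rot: [-0.02, 1.0, -0.0, -0.0]
wrist_force: [0.6, -0.4, -2.9]
width: 0.147
grip_force: 30.0
```

{"method": "servo_tool", "body": {"targets": [{"translation":[0,0,-0.012],"turn":0,"grip":1},{"translation":[0,0,-0.012],"turn":0,"grip":1},{"translation":[0,0,-0.012],"turn":0,"grip":0.3},{"translation":[0,0,-0.012],"turn":0,"grip":0.3},{"translation":[0,0,-0.012],"turn":0,"grip":0.3},{"translation":[0,0,-0.012],"turn":0,"grip":0.3},{"translation":[0,0,-0.012],"turn":0,"grip":0.3},{"translation":[0,0,0.2],"turn":0,"grip":0.3},{"translation":[0,0,0.45],"turn":0,"grip":0.3},{"translation":[0,-0.15,0.5],"turn":0,"grip":0.3}]}}

```text
clock: 27.75
ee_pos: [0.6485, 0.191, 0.301]
tool_rot: [-0.022, 1.0, 0.001, 0.005]
wrist_force: [2.0, 0.0, 2.0]
width: 0.67
grip_force: 0.0
```

{"method": "servo_tool", "body": {"targets": [{"translation":[-0.2,-0.2,0],"turn":-0.1,"grip":0.3},{"translation":[-0.4,-0.4,0],"turn":-0.2,"grip":0.3},{"translation":[-0.5,-0.6,0],"turn":-0.269,"grip":0.3},{"translation":[-0.5,-0.85,0],"turn":-0.269,"grip":0.3},{"translation":[-0.5,-0.9,0],"turn":-0.269,"grip":0.3},{"translation":[-0.5,-0.9,0],"turn":-0.269,"grip":0.3}]}}

```text
clock: 28.25
ee_pos: [0.5716, 0.0513, 0.2942]
tool_rot: [0.087, 0.996, -0.0, 0.0]
wrist_force: [-0.1, -0.2, -0.3]
width: 0.698
grip_force: 0.0
```

```bash
python3 look.py h 0.191 stack cover
python3 - <<'E'
import cv2; cv2.imwrite("pics/ch.png",cv2.resize(cv2.imread("pics/side_h.png")[80:260,240:480],(800,600)))
E
```

```text
t 28.25 tcp [571.6  51.3 294.2] yaw -10.0 F [-0.1 -0.2 -0.3] w 65.6 g 0.0
stack top body (array([647.3, 208.9]), 128, 99, 2.2) 230.1
cover top body (array([436.3, 286.7]), 130, 101, -9.7) 18.8
stack side body (array([644.4, 210.2]), 132, 104, 2.8) 231.4
cover side body (array([433.1, 288.3]), 134, 109, -10.0) 18.9
```

View pics/ch.png

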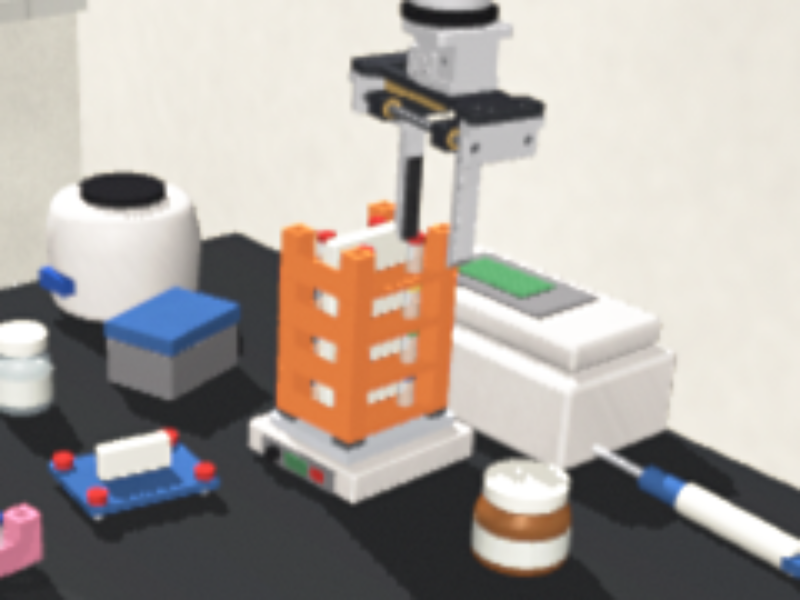

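The crop shows four trays stacked upright at (360,330), with the cover on the bench at (135,475) with its clips up, and the jar standing. Next is the cover.

{"method": "servo_tool", "body": {"targets": [{"translation":[-0.2,0.2,0],"turn":0,"grip":0.3},{"translation":[-0.4,0.4,0],"turn":0,"grip":0.3},{"translation":[-0.6,0.6,0],"turn":0,"grip":0.3},{"translation":[-0.75,0.8,0],"turn":0,"grip":0.3},{"translation":[-0.907,1,0],"turn":0,"grip":0.3},{"translation":[-0.907,1,-0.2],"turn":0,"grip":0.3},{"translation":[-0.907,1,-0.4],"turn":0,"grip":0.3},{"translation":[-0.907,1,-0.4],"turn":0,"grip":0.3}]}}

```text
clock: 29.02
ee_pos: [0.4316, 0.2045, 0.2284]
tool_rot: [0.084, 0.996, -0.001, -0.005]
wrist_force: [-1.4, -0.1, -0.5]
width: 0.705
grip_force: 0.0
```

{"method": "servo_tool", "body": {"targets": [{"translation":[0,0.2,-0.2],"turn":0,"grip":0.3},{"translation":[0,0.4,-0.4],"turn":0,"grip":0.3},{"translation":[0,0.54,-0.6],"turn":0,"grip":0.3},{"translation":[0,0.54,-0.8],"turn":0,"grip":0.3},{"translation":[0,0.54,-1],"turn":0,"grip":0.3},{"translation":[0,0.54,-1],"turn":0,"grip":0.3},{"translation":[0,0.54,-1],"turn":0,"grip":0.3},{"translation":[0,0.54,-1],"turn":0,"grip":0.3}]}}

```text
clock: 29.68
ee_pos: [0.4372, 0.2851, 0.0863]
tool_rot: [0.085, 0.996, 0.001, 0.001]
wrist_force: [0.4, -0.2, 0.4]
width: 0.701
grip_force: 0.0
```

```bash
python3 look.py i 0.191 cover
```

```text
t 29.68 tcp [437.2 285.1  86.3] yaw -9.79 F [ 0.4 -0.2  0.4] w 65.9 g 0.0
cover top body (array([494.8, 254.8]), 15, 4, 75.3) 18.1
cover side body (array([431.6, 284.6]), 132, 108, -10.6) 18.5
```

{"method": "servo_tool", "body": {"targets": [{"translation":[-0.005,0.013,-0.15],"turn":0,"grip":0.3},{"translation":[-0.005,0.013,-0.25],"turn":0,"grip":0.3},{"translation":[-0.005,0.013,-0.28],"turn":0,"grip":0.3},{"translation":[-0.005,0.013,-0.28],"turn":0,"grip":0.3},{"translation":[-0.005,0.013,-0.28],"turn":0,"grip":0.3},{"translation":[-0.005,0.013,-0.28],"turn":0,"grip":0.3}]}}

```text
clock: 30.28
ee_pos: [0.4361, 0.2866, 0.0436]
tool_rot: [0.085, 0.996, 0.001, 0.001]
wrist_force: [0.1, -0.8, 0.6]
width: 0.704
grip_force: 0.0
```

{"method": "servo_tool", "body": {"targets": [{"translation":[-0.003,0.005,-0.01],"turn":0,"grip":1},{"translation":[-0.003,0.005,-0.01],"turn":0,"grip":1},{"translation":[-0.003,0.005,-0.01],"turn":0,"grip":1},{"translation":[-0.003,0.005,-0.01],"turn":0,"grip":1},{"translation":[-0.003,0.005,-0.01],"turn":0,"grip":1},{"translation":[-0.003,0.005,-0.01],"turn":0,"grip":1},{"translation":[-0.003,0.005,-0.01],"turn":0,"grip":1},{"translation":[-0.003,0.005,-0.01],"turn":0,"grip":1},{"translation":[-0.003,0.005,-0.01],"turn":0,"grip":1},{"translation":[-0.003,0.005,-0.01],"turn":0,"grip":1}]}}

```text
clock: 31.12
ee_pos: [0.4344, 0.287, 0.0405]
tool_rot: [0.085, 0.996, 0.0, 0.0]
wrist_force: [0.1, -0.1, -0.0]
width: 0.148
grip_force: 30.0
```

{"method": "servo_tool", "body": {"targets": [{"translation":[0,0,0.2],"turn":0,"grip":1},{"translation":[0,0,0.45],"turn":0,"grip":1},{"translation":[0,0,0.7],"turn":0,"grip":1},{"translation":[0,0,0.9],"turn":0,"grip":1},{"translation":[0,0,1],"turn":0.1,"grip":1},{"translation":[0,0,1],"turn":0.2,"grip":1},{"translation":[0,0,1],"turn":0.268,"grip":1}]}}

```text
clock: 31.7
ee_pos: [0.4349, 0.2871, 0.1917]
tool_rot: [-0.022, 1.0, 0.0, 0.001]
wrist_force: [-0.0, -0.7, -3.4]
width: 0.145
grip_force: 30.0
```

{"method": "servo_tool", "body": {"targets": [{"translation":[0,0,0.2],"turn":0,"grip":1},{"translation":[0,0,0.45],"turn":0,"grip":1},{"translation":[0,0,0.75],"turn":0,"grip":1},{"translation":[0,0,0.75],"turn":0,"grip":1},{"translation":[0.2,-0.1,0.75],"turn":0,"grip":1},{"translation":[0.4,-0.2,0.75],"turn":0,"grip":1},{"translation":[0.6,-0.3,0.75],"turn":0,"grip":1},{"translation":[0.7,-0.4,0.75],"turn":0,"grip":1},{"translation":[0.7,-0.5,0.75],"turn":0,"grip":1}]}}

```text
clock: 32.45
ee_pos: [0.5413, 0.2105, 0.3013]
tool_rot: [-0.019, 1.0, -0.0, -0.001]
wrist_force: [-0.4, 0.6, -2.7]
width: 0.145
grip_force: 30.0
```

{"method": "servo_tool", "body": {"targets": [{"translation":[0.2,0,0],"turn":0,"grip":1},{"translation":[0.4,0,0],"turn":0,"grip":1},{"translation":[0.6,-0.007,0],"turn":0,"grip":1},{"translation":[0.713,-0.007,0],"turn":0,"grip":1},{"translation":[0.713,-0.007,0],"turn":0,"grip":1},{"translation":[0.713,-0.007,0],"turn":0,"grip":1},{"translation":[0.713,-0.007,0],"turn":0,"grip":1}]}}

```text
clock: 33.03
ee_pos: [0.6453, 0.2111, 0.3021]
tool_rot: [-0.02, 1.0, -0.0, -0.001]
wrist_force: [-0.2, 0.6, -2.4]
width: 0.147
grip_force: 30.0
```

```bash
python3 look.py j 0.191 stack
python3 - <<'E'
from h import *
cv2.imwrite("pics/cj.png",cv2.resize(cv2.imread("pics/side_j.png")[60:210,270:470],(800,600)))
i=cv2.imread("pics/side_j.png"); s=telemetry.read_state(); d=imaging.get_image("side")[1]
print(*tray("side",i,world("side",d),(.648,.210),z0=s["ee_pos"][2]-.0315,cover=True)[:3])
E
```

```text
t 33.03 tcp [645.3 211.1 302.1] yaw 2.28 F [-0.2  0.6 -2.4] w 13.8 g 30.0
stack top body (array([593.7, 161.1]), 17, 7, 1.9) 232.1
stack side body (array([645.3, 210.4]), 134, 101, 3.0) 231.9
body (array([640.8, 206.7]), 131, 97, 2.7) 280.8
```

View pics/cj.png

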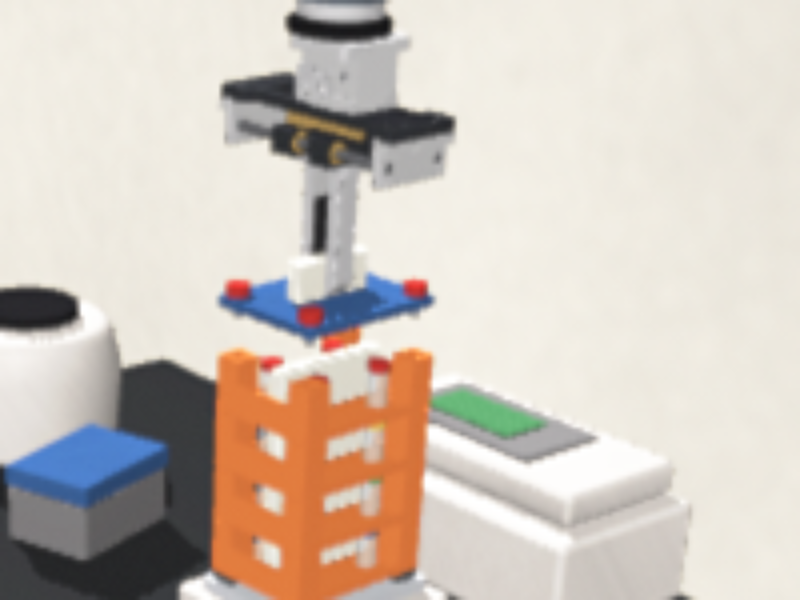

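The crop shows the cover held level over the top tray, with its four red clips up at (237,288), (311,315), (416,288) and one hidden behind the handle. I'll lower it.

{"method": "servo_tool", "body": {"targets": [{"translation":[0.007,-0.003,-0.06],"turn":0,"grip":1},{"translation":[0.007,-0.003,-0.12],"turn":0,"grip":1},{"translation":[0.007,-0.003,-0.155],"turn":0,"grip":1},{"translation":[0.007,-0.003,-0.165],"turn":0,"grip":1},{"translation":[0.007,-0.003,-0.175],"turn":0,"grip":1},{"translation":[0.007,-0.003,-0.185],"turn":0,"grip":1},{"translation":[0.007,-0.003,-0.195],"turn":0,"grip":1},{"translation":[0.007,-0.003,-0.2],"turn":0,"grip":1},{"translation":[0.007,-0.003,-0.2],"turn":0,"grip":1}]}}

```text
clock: 33.93
ee_pos: [0.6474, 0.2104, 0.2729]
tool_rot: [-0.02, 1.0, -0.0, 0.0]
wrist_force: [-0.2, 0.0, -2.2]
width: 0.146
grip_force: 30.0
```

{"method": "servo_tool", "body": {"targets": [{"translation":[0,0,-0.01],"turn":0,"grip":1},{"translation":[0,0,-0.02],"turn":0,"grip":1},{"translation":[0,0,-0.03],"turn":0,"grip":1},{"translation":[0,0,-0.037],"turn":0,"grip":1},{"translation":[0,0,-0.044],"turn":0,"grip":1},{"translation":[0,0,-0.044],"turn":0,"grip":1},{"translation":[0,0,-0.044],"turn":0,"grip":1}]}}

```text
clock: 34.52
ee_pos: [0.6474, 0.2104, 0.2665]
tool_rot: [-0.02, 1.0, -0.0, 0.0]
wrist_force: [0.7, 1.2, -1.5]
width: 0.145
grip_force: 30.0
```

{"method": "servo_tool", "body": {"targets": [{"translation":[0,0,-0.01],"turn":0,"grip":1},{"translation":[0,0,-0.01],"turn":0,"grip":1},{"translation":[0,0,-0.01],"turn":0,"grip":1},{"translation":[0,0,-0.01],"turn":0,"grip":0.3},{"translation":[0,0,-0.005],"turn":0,"grip":0.3},{"translation":[0,0,-0.005],"turn":0,"grip":0.3},{"translation":[0,0,-0.005],"turn":0,"grip":0.3},{"translation":[0,0,0.2],"turn":0,"grip":0.3},{"translation":[0,0,0.45],"turn":0,"grip":0.3},{"translation":[0,0,0.5],"turn":0,"grip":0.3}]}}

```text
clock: 35.35
ee_pos: [0.6492, 0.2108, 0.3483]
tool_rot: [-0.02, 1.0, 0.001, 0.005]
wrist_force: [0.6, 0.3, 1.6]
width: 0.609
grip_force: 0.0
```

{"method": "servo_tool", "body": {"targets": [{"translation":[-0.2,-0.2,0],"turn":0,"grip":0.3},{"translation":[-0.5,-0.5,0],"turn":0,"grip":1},{"translation":[-0.5,-0.75,0],"turn":0,"grip":1},{"translation":[-0.5,-1,0],"turn":0,"grip":1},{"translation":[-0.5,-1,0],"turn":0,"grip":1},{"translation":[-0.5,-1,0],"turn":0,"grip":1}]}}

```text
clock: 35.85
ee_pos: [0.5723, 0.0582, 0.3414]
tool_rot: [-0.018, 1.0, -0.0, 0.0]
wrist_force: [-0.3, -0.1, -0.0]
width: 0.38
grip_force: 0.0
```

```bash
cat > clips.py <<'E'
import sys
from h import *
st()
for n in("top","side"):
    i,d,W=grab(n); cv2.imwrite(f"pics/{n}_{sys.argv[1]}.png",i)
    near=np.hypot(W[...,0]-.648,W[...,1]-.21)<.1
    print(n,*tray(n,i,W,(.648,.21),z0=.236,cover=True))
    h=cv2.cvtColor(i,cv2.COLOR_BGR2HSV)
    m=near&((h[...,0]<5)|(h[...,0]>172))&(h[...,1]>140)&(W[...,2]>.238)
    k=cv2.connectedComponentsWithStats(m.astype(np.uint8))
    for l in range(1,k[0]):
        if k[2][l,4]>8:
            P=W[k[1]==l]; print(n,k[2][l,4],"px",np.round(k[3][l],1),"world",np.round(np.median(P,0)*1000,1),"zmax",round(np.percentile(P[:,2],90)*1000,1),"ray@255",np.round(ray(n,k[3][l],.255)[0,:2]*1000,1))
E
python3 clips.py k
python3 - <<'E'
import cv2; a=cv2.imread("pics/side_k.png")[90:210,290:450]; cv2.imwrite("pics/ck.png",cv2.resize(a,(800,600)))
E
```

```text
t 35.85 tcp [572.3  58.2 341.4] yaw 2.03 F [-0.3 -0.1 -0. ] w 35.7 g 0.0
top body (array([646.8, 209.9]), 126, 98, 2.6) 244.6 spine (array([653.5, 208.1]), 80, 12, 1.9) 274.2 204
top 42 px [275.9 123.2] world [701.1 171.  253.9] zmax 255.7 ray@255 [700.8 171.1]
top 39 px [241.1 125.1] world [699.1 249.3 253.7] zmax 256.0 ray@255 [698.2 248.8]
top 52 px [278.1 168.8] world [595.9 166.9 253.8] zmax 256.0 ray@255 [595.1 166.6]
top 53 px [242.4 171.4] world [591.6 245.5 253.9] zmax 255.6 ray@255 [590.9 245.2]
side body (array([644.5, 205.6]), 131, 98, 0.4) 244.5 spine (array([601.9, 164.1]), 168, 50, 46.5) 270.9 63
side 17 px [329.6 143.5] world [589.6 241.1 252. ] zmax 254.7 ray@255 [582.7 236.5]
side 17 px [373.1 143.2] world [697.9 171.3 252.7] zmax 254.0 ray@255 [690.6 163.6]
side 22 px [347.5 150.4] world [591.3 165.9 252.2] zmax 254.3 ray@255 [586.7 160.4]
```

View pics/ck.png

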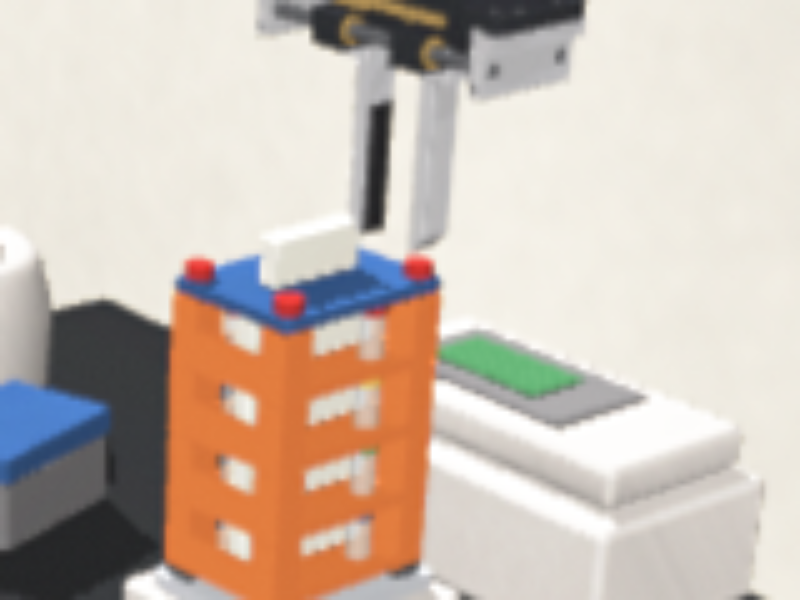

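The crop shows the cover flat on the posts with no gap, and three clips visible and up at (200,270), (290,303) and (418,268). The top view shows all four at about z 255. Next I press the clips with closed fingers, starting with clip1.

{"method": "servo_tool", "body": {"targets": [{"translation":[0.15,0.2,0],"turn":0,"grip":1},{"translation":[0.15,0.45,0],"turn":0,"grip":1},{"translation":[0.15,0.72,0],"turn":0,"grip":1},{"translation":[0.15,0.72,-0.15],"turn":0,"grip":1},{"translation":[0.15,0.72,-0.35],"turn":0,"grip":1},{"translation":[0.15,0.72,-0.35],"turn":0,"grip":1},{"translation":[0.15,0.72,-0.35],"turn":0,"grip":1},{"translation":[0.15,0.72,-0.35],"turn":0,"grip":1}]}}

```text
clock: 36.62
ee_pos: [0.5954, 0.1692, 0.2901]
tool_rot: [-0.02, 1.0, 0.0, 0.001]
wrist_force: [1.0, -0.3, 0.4]
width: 0.005
grip_force: 0.0
```

{"method": "servo_tool", "body": {"targets": [{"translation":[0,0,-0.07],"turn":0,"grip":1},{"translation":[0,0,-0.095],"turn":0,"grip":1},{"translation":[0,0,-0.11],"turn":0,"grip":1},{"translation":[0,0,-0.12],"turn":0,"grip":1},{"translation":[0,0,-0.13],"turn":0,"grip":1},{"translation":[0,0,-0.14],"turn":0,"grip":1},{"translation":[0,0,-0.147],"turn":0,"grip":1},{"translation":[0,0,-0.153],"turn":0,"grip":1},{"translation":[0,0,-0.153],"turn":0,"grip":1}]}}

```text
clock: 37.37
ee_pos: [0.5953, 0.1679, 0.268]
tool_rot: [-0.02, 1.0, -0.0, 0.001]
wrist_force: [-3.3, 0.0, 6.6]
width: 0.005
grip_force: 3.2
```

{"method": "servo_tool", "body": {"targets": [{"translation":[0,0,-0.008],"turn":0,"grip":1},{"translation":[0,0,-0.016],"turn":0,"grip":1},{"translation":[0,0,-0.022],"turn":0,"grip":1},{"translation":[0,0,-0.022],"turn":0,"grip":1}]}}

```text
clock: 37.7
ee_pos: [0.5953, 0.1679, 0.2649]
tool_rot: [-0.02, 1.0, -0.0, 0.001]
wrist_force: [-3.1, -1.3, 7.7]
width: 0.008
grip_force: 3.4
```

{"method": "servo_tool", "body": {"targets": [{"translation":[0,0,-0.007],"turn":0,"grip":1},{"translation":[0,0,-0.012],"turn":0,"grip":1},{"translation":[0,0,-0.012],"turn":0,"grip":1}]}}

```text
clock: 37.95
ee_pos: [0.5955, 0.1678, 0.2644]
tool_rot: [-0.02, 1.0, -0.001, 0.001]
wrist_force: [-5.1, -1.5, 11.0]
width: 0.004
grip_force: 5.5
```

Force is rising as z stops, so it's near home. A bit more.

{"method": "servo_tool", "body": {"targets": [{"translation":[0,0,-0.007],"turn":0,"grip":1},{"translation":[0,0,-0.014],"turn":0,"grip":1},{"translation":[0,0,-0.02],"turn":0,"grip":1},{"translation":[0,0,-0.02],"turn":0,"grip":1}]}}

```text
clock: 38.28
ee_pos: [0.5959, 0.1675, 0.2636]
tool_rot: [-0.02, 1.0, -0.001, 0.002]
wrist_force: [-8.4, -3.2, 18.3]
width: 0.007
grip_force: 9.2
```

{"method": "servo_tool", "body": {"targets": [{"translation":[0,0,0.15],"turn":0,"grip":1},{"translation":[0,0,0.28],"turn":0,"grip":1},{"translation":[-0.01,0.2,0.28],"turn":0,"grip":1},{"translation":[-0.02,0.4,0.28],"turn":0,"grip":1},{"translation":[-0.02,0.52,0.28],"turn":0,"grip":1},{"translation":[-0.02,0.52,0.28],"turn":0,"grip":1},{"translation":[-0.02,0.52,0.28],"turn":0,"grip":1},{"translation":[-0.02,0.52,0.17],"turn":0,"grip":1},{"translation":[-0.02,0.52,0.13],"turn":0,"grip":1}]}}

```text
clock: 39.03
ee_pos: [0.5916, 0.2452, 0.2759]
tool_rot: [-0.019, 1.0, -0.0, -0.001]
wrist_force: [-0.7, 0.8, -0.2]
width: 0.005
grip_force: 0.0
```

{"method": "servo_tool", "body": {"targets": [{"translation":[0,0,-0.02],"turn":0,"grip":1},{"translation":[0,0,-0.035],"turn":0,"grip":1},{"translation":[0,0,-0.05],"turn":0,"grip":1},{"translation":[0,0,-0.065],"turn":0,"grip":1},{"translation":[0,0,-0.08],"turn":0,"grip":1},{"translation":[0,0,-0.09],"turn":0,"grip":1},{"translation":[0,0,-0.1],"turn":0,"grip":1},{"translation":[0,0,-0.11],"turn":0,"grip":1},{"translation":[0,0,-0.11],"turn":0,"grip":1}]}}

```text
clock: 39.78
ee_pos: [0.5922, 0.2466, 0.2643]
tool_rot: [-0.02, 1.0, 0.001, 0.001]
wrist_force: [-5.3, -0.2, 10.4]
width: 0.004
grip_force: 5.1
```

{"method": "servo_tool", "body": {"targets": [{"translation":[0,0,-0.007],"turn":0,"grip":1},{"translation":[0,0,-0.014],"turn":0,"grip":1},{"translation":[0,0,-0.022],"turn":0,"grip":1},{"translation":[0,0,-0.022],"turn":0,"grip":1}]}}

```text
clock: 40.12
ee_pos: [0.5925, 0.2472, 0.2636]
tool_rot: [-0.02, 1.0, 0.001, 0.002]
wrist_force: [-8.7, 0.8, 18.6]
width: 0.007
grip_force: 9.0
```

{"method": "servo_tool", "body": {"targets": [{"translation":[0,0,0.15],"turn":0,"grip":1},{"translation":[0,0,0.28],"turn":0,"grip":1},{"translation":[0.2,0.01,0.28],"turn":0,"grip":1},{"translation":[0.4,0.02,0.28],"turn":0,"grip":1},{"translation":[0.6,0.027,0.28],"turn":0,"grip":1},{"translation":[0.72,0.027,0.28],"turn":0,"grip":1},{"translation":[0.72,0.027,0.28],"turn":0,"grip":1},{"translation":[0.72,0.027,0.17],"turn":0,"grip":1},{"translation":[0.72,0.027,0.13],"turn":0,"grip":1},{"translation":[0.72,0.027,0.13],"turn":0,"grip":1}]}}

```text
clock: 40.95
ee_pos: [0.6983, 0.2502, 0.2747]
tool_rot: [-0.02, 1.0, -0.0, -0.002]
wrist_force: [0.0, 0.6, 0.2]
width: 0.005
grip_force: 0.0
```

{"method": "servo_tool", "body": {"targets": [{"translation":[0,0,-0.02],"turn":0,"grip":1},{"translation":[0,0,-0.035],"turn":0,"grip":1},{"translation":[0,0,-0.05],"turn":0,"grip":1},{"translation":[0,0,-0.065],"turn":0,"grip":1},{"translation":[0,0,-0.08],"turn":0,"grip":1},{"translation":[0,0,-0.09],"turn":0,"grip":1},{"translation":[0,0,-0.1],"turn":0,"grip":1},{"translation":[0,0,-0.11],"turn":0,"grip":1},{"translation":[0,0,-0.11],"turn":0,"grip":1}]}}

```text
clock: 41.7
ee_pos: [0.7008, 0.2513, 0.2643]
tool_rot: [-0.02, 1.0, 0.001, 0.003]
wrist_force: [-0.6, 0.4, 7.2]
width: 0.002
grip_force: 3.6
```

{"method": "servo_tool", "body": {"targets": [{"translation":[0,0,-0.007],"turn":0,"grip":1},{"translation":[0,0,-0.014],"turn":0,"grip":1},{"translation":[0,0,-0.022],"turn":0,"grip":1},{"translation":[0,0,-0.03],"turn":0,"grip":1},{"translation":[0,0,-0.03],"turn":0,"grip":1}]}}

```text
clock: 42.12
ee_pos: [0.7019, 0.2519, 0.2632]
tool_rot: [-0.02, 1.0, 0.002, 0.005]
wrist_force: [-1.3, 2.1, 14.2]
width: 0.005
grip_force: 7.3
```

{"method": "servo_tool", "body": {"targets": [{"translation":[0,0,-0.008],"turn":0,"grip":1},{"translation":[0,0,-0.015],"turn":0,"grip":1},{"translation":[0,0,-0.015],"turn":0,"grip":1}]}}

```text
clock: 42.37
ee_pos: [0.7024, 0.2522, 0.2627]
tool_rot: [-0.02, 1.0, 0.002, 0.006]
wrist_force: [-1.8, 2.9, 18.6]
width: 0.004
grip_force: 9.2
```

{"method": "servo_tool", "body": {"targets": [{"translation":[0,0,0.15],"turn":0,"grip":1},{"translation":[0,0,0.3],"turn":0,"grip":1},{"translation":[0.015,-0.2,0.3],"turn":0,"grip":1},{"translation":[0.015,-0.4,0.3],"turn":0,"grip":1},{"translation":[0.015,-0.52,0.3],"turn":0,"grip":1},{"translation":[0.015,-0.52,0.3],"turn":0,"grip":1},{"translation":[0.015,-0.52,0.3],"turn":0,"grip":1},{"translation":[0.015,-0.52,0.19],"turn":0,"grip":1},{"translation":[0.015,-0.52,0.15],"turn":0,"grip":1},{"translation":[0.015,-0.52,0.15],"turn":0,"grip":1}]}}

```text
clock: 43.2
ee_pos: [0.7009, 0.1736, 0.2736]
tool_rot: [-0.02, 1.0, -0.0, -0.002]
wrist_force: [0.6, 0.7, -0.3]
width: 0.005
grip_force: 0.0
```

{"method": "servo_tool", "body": {"targets": [{"translation":[0,0,-0.02],"turn":0,"grip":1},{"translation":[0,0,-0.035],"turn":0,"grip":1},{"translation":[0,0,-0.05],"turn":0,"grip":1},{"translation":[0,0,-0.065],"turn":0,"grip":1},{"translation":[0,0,-0.08],"turn":0,"grip":1},{"translation":[0,0,-0.09],"turn":0,"grip":1},{"translation":[0,0,-0.1],"turn":0,"grip":1},{"translation":[0,0,-0.11],"turn":0,"grip":1},{"translation":[0,0,-0.12],"turn":0,"grip":1},{"translation":[0,0,-0.12],"turn":0,"grip":1}]}}

```text
clock: 44.03
ee_pos: [0.7041, 0.1724, 0.2636]
tool_rot: [-0.02, 1.0, -0.0, 0.004]
wrist_force: [-1.2, -1.6, 11.3]
width: 0.007
grip_force: 5.7
```

{"method": "servo_tool", "body": {"targets": [{"translation":[0,0,-0.008],"turn":0,"grip":1},{"translation":[0,0,-0.016],"turn":0,"grip":1},{"translation":[0,0,-0.025],"turn":0,"grip":1},{"translation":[0,0,-0.025],"turn":0,"grip":1}]}}

```text
clock: 44.37
ee_pos: [0.7051, 0.1721, 0.2627]
tool_rot: [-0.02, 1.0, -0.0, 0.006]
wrist_force: [-2.3, -3.7, 17.6]
width: 0.007
grip_force: 9.0
```

{"method": "servo_tool", "body": {"targets": [{"translation":[0,0,0.2],"turn":0,"grip":1},{"translation":[0,0,0.4],"turn":0,"grip":1},{"translation":[0,0,0.6],"turn":0,"grip":1},{"translation":[-0.2,-0.2,0.6],"turn":0,"grip":1},{"translation":[-0.45,-0.4,0.6],"turn":0,"grip":1},{"translation":[-0.7,-0.6,0.6],"turn":0,"grip":1},{"translation":[-0.95,-0.8,0.6],"turn":0,"grip":1},{"translation":[-1,-1,0.6],"turn":0,"grip":1},{"translation":[-1,-1,0.6],"turn":0,"grip":1}]}}

```text
clock: 45.12
ee_pos: [0.5499, 0.0195, 0.3455]
tool_rot: [-0.018, 1.0, -0.001, 0.001]
wrist_force: [0.4, 0.9, 0.1]
width: 0.003
grip_force: 0.0
```

```bash
python3 clips.py m
python3 - <<'E'
import cv2; a=cv2.imread("pics/side_m.png")[90:240,290:490]; cv2.imwrite("pics/cm.png",cv2.resize(a,(800,600)))
E
```

```text
t 45.12 tcp [549.9  19.5 345.5] yaw 2.08 F [0.4 0.9 0.1] w 0.3 g 0.0
top body (array([646.4, 209.8]), 126, 98, 2.4) 244.7 spine (array([474.8, 156.5]), 445, 28, 16.3) 274.1 198
top 36 px [276.  123.6] world [702.9 171.7 245.6] zmax 248.6 ray@255 [699.7 170.9]
top 32 px [241.4 125.8] world [700.1 250.3 247.1] zmax 249.2 ray@255 [696.5 248.2]
top 44 px [278.  169.5] world [596.2 167.6 246.1] zmax 249.3 ray@255 [593.5 166.9]
top 42 px [242.9 171.8] world [592.8 245.2 246.7] zmax 249.2 ray@255 [590.  244.1]
side body (array([644. , 206.4]), 129, 101, 2.8) 244.5 spine (array([648. , 207.1]), 78, 13, 0.5) 270.2 69
side 10 px [347.  151.5] world [594.6 170.3 247. ] zmax 248.4 ray@255 [579.2 154. ]
```

View pics/cm.png

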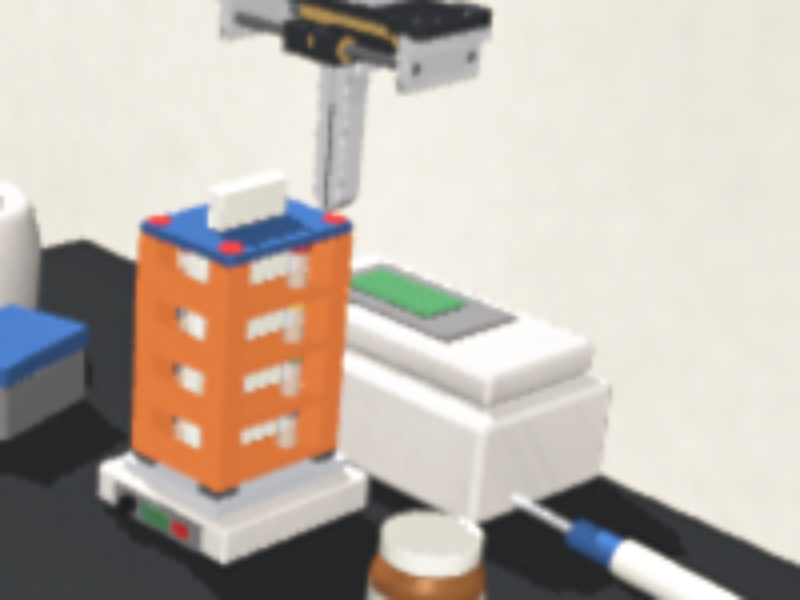

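The crop shows the stack square with no gaps. The clips are low on the cover at (160,222), (232,248) and (336,218), and the jar is standing. The top view puts all four clip tops about 7 mm lower than before.

```bash
python3 -c "
from rig import hand_in
print(hand_in())"
```

```text
the job is handed in; nothing more can be done
None
```

I stacked all four orange trays on the shaker, seated the cover on top, pressed all four red clips home, left the amber jar standing, and handed the job in at about 45 s on the robot clock.

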